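Ready the bench engraver: hang the pail, load bar stock, close the guard

TASK

Get the bench engraver ready to run: take the little sweepings pail off its bed and hang it by its handle on the hook stand, and load every brass bar from the grey mat, laid flat on the bed and pushed up side by side, in any order, square and tight against the back fence and one another and not sticking out past the fence's ends. Then push the guard's end gate shut until its latch snaps in, and leave the other things on the bench where they are.

Things in the scene. Friction and masses are not known exactly. Their poses are not given: they have to be found in the camera images.
- bar_a_mid (a point): centre (half-way up) of a plain brass flat bar, 200 mm long, 30 mm wide, 10 mm thick, about 0.51 kg; its x axis runs along the length, z is normal to the broad face. At the start it lies flat on the grey mat (top 3 mm above the bench); one of the three bars may be absent
- bar_b_mid (a point): centre (half-way up) of a plain brass flat bar, 180 mm long, 30 mm wide, 10 mm thick, about 0.46 kg; its x axis runs along the length, z is normal to the broad face. At the start it lies flat on the grey mat (top 3 mm above the bench); one of the three bars may be absent
- bar_c_mid (a point): centre (half-way up) of a plain brass flat bar, 160 mm long, 30 mm wide, 10 mm thick, about 0.41 kg; its x axis runs along the length, z is normal to the broad face. At the start it lies flat on the grey mat (top 3 mm above the bench); one of the three bars may be absent
- fence (a point): middle of the fence's front face at bed height, 45 mm above the bench. The fence is a straight steel rail, 310 mm long, 16 mm high, at the back of the bed. x points from the bed into the fence (away from the robot), y along the fence to the robot's left, z up. A bar tight against the fence has its centre at x = -0.015 in this frame, the next against it at -0.045, the third at -0.075
- pail_handle (a point): middle of the crown of the fixed steel handle of a small open steel pail, where the handle is gripped and hung. Pail: 72 mm across the rim, 55 mm high, 0.14 kg; the handle is a rigid arch of 8 mm round bar over the mouth, its crown 125 mm above the pail's underside, straight for 60 mm along this frame's y axis; z up. It starts standing on the engraver's bed
- hook_seat (a point): lowest part of the hook, on top of its bar (8 mm round), 174 mm above the bench, where the pail's handle shall rest across it. The hook runs along this frame's x axis: its open end points to -x and is turned up, the tip 43 mm from here and 26 mm above here; the fixed post (16 mm thick, 200 mm high, round foot 90 mm across) stands 55 mm to +x; y is level, z up
- guard (a point): middle of the upper inner edge of the front chip guard, a fixed strip 10 mm thick that rises 40 mm above the bed, 253 mm in front of the fence face; same axes as the fence. The flat bed lies between it and the fence; a like strip, 8 mm thick, closes the left end 165 mm left of the fence's middle, and the gate closes the right end, 178 mm right of it
- spindle (a point): nose of the engraver's spindle on its gantry behind the fence, 96 mm above the bench; same axes as the fence. The gantry spans 460 mm, wider than the bed, starts 95 mm behind the fence face and is up to 180 mm above the bench: keep clear of it
- gate (a joint): angle of the guard's end gate, rad: 0 shut (a stop), grows as it opens outwards to the robot's right, at most 1.15; 0.5 to 0.9 at the start. It stays where it is left (hinge friction about 0.06 N m). From 0.06 rad on a sprung tongue at its free end meets the keeper on the front guard; pushing it over takes about 4 N at 190 mm from the hinge and it snaps in just before 0. Latched, it rattles up to 0.012 rad
- latch (a joint): travel of the gate's sprung brass tongue, m: 0 fully out, about 0.006 pressed in while its bevel rides over the strike bar, 0 again when it has snapped in behind it (or when the gate is open)
- gate_hinge (a point): point on the gate's upright hinge axis, half-way up the leaf, 72 mm above the bench, at the fence end of the machine; same axes as the fence. The leaf is aluminium, 250 mm long, 8 mm thick, 46 mm high; at gate angle q it runs from here along (-cos q, -sin q) in the x, y of this frame
- gate_push (a point): point on the gate's outer face, 190 mm from the hinge, half-way up the leaf, 72 mm above the bench; its axes turn with the gate: -x runs along the leaf to the free end, +y is the closing direction, into the leaf. The face is plain, except for the latch case at the free end, from 214 mm off the hinge on, which stands 12 mm proud
- pliers: a bystander on the bench, not part of the job: pliers with red grips, 160 mm long, 16 mm high, origin under the pivot
- jar: a bystander on the bench, not part of the job: a low white jar, 68 mm across and 55 mm high, origin under its centre
There are look-alikes about, which are no part of the job. Leave any black look-alike of the part that bears bar_c_mid alone.

How it is judged (in metres and radians):
On the way, in this order (a step that is already met when the one before it is completed fails the run):
1. the pail hangs on the hook and every bar lies flat on the bed, square and tight against the fence or the bar before it ((x of bar_a_mid in the frame of fence between -0.0175 and -0.012 m or (x of bar_a_mid in the frame of fence between -0.048 and -0.0415 m and (x of bar_b_mid in the frame of fence between -0.0175 and -0.012 m or x of bar_c_mid in the frame of fence between -0.0175 and -0.012 m)) or (x of bar_a_mid in the frame of fence between -0.0785 and -0.071 m and (x of bar_b_mid in the frame of fence between -0.048 and -0.0415 m or x of bar_c_mid in the frame of fence between -0.048 and -0.0415 m) and (x of bar_b_mid in the frame of fence between -0.0175 and -0.012 m or x of bar_c_mid in the frame of fence between -0.0175 and -0.012 m))) and angle between the x axis of each of bar_a_mid, bar_b_mid, bar_c_mid and the y axis of fence, either way round below 0.025 rad and z of bar_a_mid in the frame of fence between 0.001 and 0.009 m and y of bar_a_mid in the frame of fence between -0.058 and 0.058 m and (x of bar_b_mid in the frame of fence between -0.0175 and -0.012 m or (x of bar_b_mid in the frame of fence between -0.048 and -0.0415 m and (x of bar_a_mid in the frame of fence between -0.0175 and -0.012 m or x of bar_c_mid in the frame of fence between -0.0175 and -0.012 m)) or (x of bar_b_mid in the frame of fence between -0.0785 and -0.071 m and (x of bar_a_mid in the frame of fence between -0.048 and -0.0415 m or x of bar_c_mid in the frame of fence between -0.048 and -0.0415 m) and (x of bar_a_mid in the frame of fence between -0.0175 and -0.012 m or x of bar_c_mid in the frame of fence between -0.0175 and -0.012 m))) and z of bar_b_mid in the frame of fence between 0.001 and 0.009 m and y of bar_b_mid in the frame of fence between -0.068 and 0.068 m and (x of bar_c_mid in the frame of fence between -0.0175 and -0.012 m or (x of bar_c_mid in the frame of fence between -0.048 and -0.0415 m and (x of bar_a_mid in the frame of fence between -0.0175 and -0.012 m or x of bar_b_mid in the frame of fence between -0.0175 and -0.012 m)) or (x of bar_c_mid in the frame of fence between -0.0785 and -0.071 m and (x of bar_a_mid in the frame of fence between -0.048 and -0.0415 m or x of bar_b_mid in the frame of fence between -0.048 and -0.0415 m) and (x of bar_a_mid in the frame of fence between -0.0175 and -0.012 m or x of bar_b_mid in the frame of fence between -0.0175 and -0.012 m))) and z of bar_c_mid in the frame of fence between 0.001 and 0.009 m and y of bar_c_mid in the frame of fence between -0.078 and 0.078 m and distance between pail_handle and hook_seat below 0.035 m and z of pail_handle in the frame of hook_seat above -0.004 m and angle between pail_handle's own z axis and vertical below 0.4 rad), for 0.3 s.
2. then the gate is shut and its latch has snapped in (value of joint gate below 0.022 rad and value of joint latch below 0.002 m), for 0.3 s.
At the end, for the whole second after the job is handed in: The pail hangs upright on the hook (handle within 35 mm of the seat); the bars lie flat, parallel to the fence within 0.025 rad, centres 15, 45, 75 mm from its face (at most 2.5, 3, 3.5 mm more), within its length; the gate is within 0.022 rad of shut, its tongue out to within 2 mm (all of step 1 and all of step 2); the robot touches nothing.
It fails at once if the pliers is disturbed (moved more than 30 mm) (distance of pliers from where it was at the start of the episode above 0.03 m).
It fails at once if the jar is disturbed (moved more than 30 mm) (distance of jar from where it was at the start of the episode above 0.03 m).
Of bar_a, bar_b, bar_c only 2 to 3 are there at a start; the rules pass over those that are not, and their reading is None.
At some moment in a run one of bar_a, bar_b, bar_c may be knocked a few centimetres aside while the robot is not near it.
It also fails if it takes over 210 s, if anything falls off the work surface, if the arm or the gripper's body presses on something with over 40 N, if the wrist force passes 120 N, or if a joint passes its speed limit or range.

ROBOT

A 6-joint arm with a two-finger parallel gripper is mounted at the origin on the work surface. World frame = base frame: x ahead of the robot, y to its left, z up, the work surface at z = 0. Lengths are in m, angles in degrees, forces in N, time in s.
With the tool pointing down it reaches from about 0.225 to 0.875 m from the base axis. Payload 3.4 kg.
Tool frame: the origin (TCP) lies on the centre line of the jaws, within the pads' length; the fingertips stand 25 mm ahead of it and the grasp point (between the pads) lies 6 mm ahead of it; z points along the fingers, y is the line along which they close (so a half turn about z gives the same grasp; the last joint's range is limited). The gripper opens to 85 mm and grips with 20 to 120 N. Pads are 22 mm wide; open, the fingers measure 114 mm over their backs; the gripper's body (76 mm by 85 mm) begins 54 mm behind the grasp point. The pads swing forward as they close: fully open they stand 13 mm farther back than shut.
Start: joints at [63.025, 15.808, 86.224, -0, 77.962, -6.933], TCP at [0.197, 0.54, 0.256] pointing down, gripper open.
Joint ranges: [-165.64, 165.64], [-43.16, 119.46], [12.63, 154.43], [-67.54, 247.53], [6.08, 155.33], [-154.97, 154.97]. Speed limits (degrees/s): [147.25, 147.25, 180, 180, 180, 180].

INTERFACE

Orientations are given as [roll, pitch, yaw] about the fixed x, y, z axes, in that order (R = Rz(yaw) Ry(pitch) Rx(roll)).
In Python, from rig import sensors, optics, ticket gives the robot as it stands.
- The arm moves only by the tool move_arm, never from a script. Its argument "motion" is a list of rows, each an object of numbers: "ax", "ay", "az": the turn, a rotation vector about the tool's x, y, z in degrees; "tx", "ty", "tz": the shift along the tool's x, y, z in m; "grip": the opening, from 0 (shut) to 1 (fully open). In form: [{"ax": .., "ay": .., "az": .., "tx": .., "ty": .., "tz": .., "grip": ..}, ...]. A call has 1 to 12 rows; each row shifts and turns the commanded pose from where the row before left it, along the tool's axes as they then stand; what a row does not reach is not made up. A row lasts 1/10 s, in which the tool goes at most 50 mm and 8.59 degrees, less where a joint would pass 70% of its speed; a pose out of reach is approached as far as the arm can. A call is refused whole if a number of a shift passes 0.05 or a number of a turn 8.59, either way. A call with a gripper value outside its range is refused whole. The fingers move at their own pace and stop on an object; "newtons" is the grip in N (left out, the last holds). Time passes only in rows, so rows that do not move let the fingers close. It gives the time, the measured TCP pose, the force, the opening and the grip force at its end, in the units of the state.
- sensors.sense(): the state, without advancing time (a new reading comes with each control period).
- optics.camera(name): name is "side" or "top"; returns (picture, depth): 480x640x3 uint8, red, green, blue; 480x640 float32, m along the optical axis (not along the pixel's ray), 0 where there is no reading.
- optics.calibration(name): a dict with "vfov" (degrees; the focal length in pixels is half the picture's height over the tangent of half this angle, whatever the lens; pixels are square), "cx", "cy" (the principal point, pixels), "eye" and "rotation" of the camera in the world. Camera axes: x right, y up, looking along -z (the intrinsics and any distortion apply to the point x, -y, -z); pixel columns grow to the right and rows downward; lengths in m; the calibration is good to about 2 mm. A picture is of the moment at which its call begins. calibration takes no time and is no camera call.
- ticket.finish_job(): hands the job in; it is judged then, once.
The state is a dict: "clock": time; "q": joint angles; "joint_velocities": joint speeds; "joint_torque": joint torques, N m; "tcp_pos": TCP position; "tcp_rot": TCP orientation; "ft_force": force on the tool from outside, world axes, zero at the start; "moment": the same for the moment, N m; "opening": finger opening in m; "grasp_force": force on a finger pad.
Only numpy, scipy, OpenCV 4.12 (cv2) and the standard library are available. Lean on these libraries where they do the work, as an engineer would, in place of code of your own. Each camera call takes 0.05 s, during which the arm holds its last target. There are 200 camera calls.

## Working session

There is one attempt and no reset: what is moved stays moved. The work goes in short steps, Python scripts to look and compute and a tool call to move; the robot and the scene stay as the last step left them, time stands still between calls to the robot, and variables do not carry over. Pictures are saved under pics/ and viewed, at most 17 in all, crops included, and the job is handed in when it is done.

Besides the shell and the picture viewer there is one more tool, called as name(argument=value, ...), one argument or row to a line, values as JSON. move_arm: Moves the arm, as the interface text tells. Its arguments: {"type":"object","properties":{"motion":{"type":"array","items":{"type":"object","properties":{"ax":{"type":"number"},"ay":{"type":"number"},"az":{"type":"number"},"tx":{"type":"number"},"ty":{"type":"number"},"tz":{"type":"number"},"grip":{"type":"number"}}}},"newtons":{"type":"number"}},"required":["motion"]}

```bash
ls; mkdir -p pics; cat > h.py <<'E'
import numpy as np,cv2
from rig import sensors,optics,ticket
def cap(n):
    p,d=optics.camera(n);np.save(f'/tmp/{n}_p.npy',p);np.save(f'/tmp/{n}_d.npy',d);return p,d
def cal(n): return optics.calibration(n)
def cloud(n,d):
    c=cal(n);f=240/np.tan(np.radians(c['vfov'])/2)
    v,u=np.mgrid[0:480,0:640]
    P=np.stack([(u-c['cx'])/f*d,-(v-c['cy'])/f*d,-d],-1)
    return P@np.array(c['rotation']).T+np.array(c['eye'])
E
python3 - <<'E'
from h import *
for n in('side','top'):
    p,d=cap(n);cv2.imwrite(f'pics/{n}0.png',p[...,::-1]);print(cal(n))
print(sensors.sense())
E
```

```text
pics
{'vfov': 49.43586772301099, 'cx': 324.7601848435634, 'cy': 244.21915621347233, 'eye': array([-0.29101724, -0.92255962,  0.89008336]), 'rotation': array([ 57.29378326,   1.31471698, -42.62033254])}
{'vfov': 53.102183387935526, 'cx': 316.7310123844126, 'cy': 236.0908125374635, 'eye': array([ 0.35004036, -0.01378638,  1.33622774]), 'rotation': array([  7.25363663,   0.37613772, -88.76922275])}
{'clock': 0.1, 'q': array([ 6.30268191e+01,  1.58444022e+01,  8.62867691e+01,  1.16874863e-03,
        7.79636426e+01, -6.93126198e+00]), 'joint_velocities': array([-0.02897649, -0.12255181, -0.02224648,  0.07602404,  0.08893906,
       -0.04644307]), 'joint_torque': array([ 1.92331783e-03, -4.17699659e+01, -2.46405387e+01, -2.27680171e-04,
        5.72566714e-03, -4.77383423e-06]), 'tcp_pos': array([0.19684617, 0.53980197, 0.2555305 ]), 'tcp_rot': array([-1.79906017e+02, -1.25762939e-02,  1.59957826e+02]), 'ft_force': array([-0.18635654,  0.10891497,  0.26228014]), 'moment': array([-0.01129912,  0.05437219, -0.00873236]), 'grasp_force': 0.0, 'opening': 0.08513000865747798}
```

View pics/top0.png

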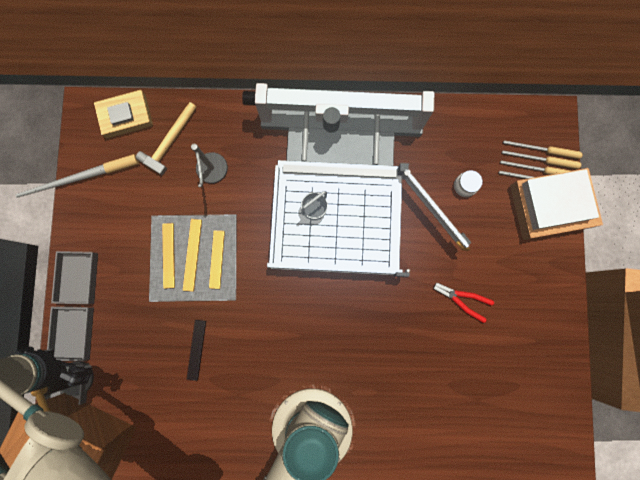

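View pics/side0.png

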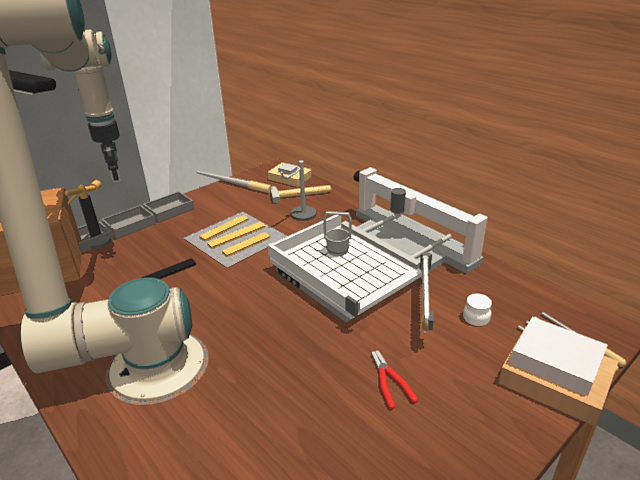

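```bash
cat >> h.py <<'E'
from scipy.spatial.transform import Rotation as R
def cloud(n,d):
    c=cal(n);f=240/np.tan(np.radians(c['vfov'])/2)
    v,u=np.mgrid[0:480,0:640]
    P=np.stack([(u-c['cx'])/f*d,-(v-c['cy'])/f*d,-d],-1)
    return R.from_euler('xyz',c['rotation'],degrees=True).apply(P.reshape(-1,3)).reshape(480,640,3)+np.array(c['eye'])
def bars(n='top'):
    p,d=cap(n);P=cloud(n,d);hsv=cv2.cvtColor(p,cv2.COLOR_RGB2HSV)
    m=((hsv[...,0]>18)&(hsv[...,0]<32)&(hsv[...,1]>120)&(hsv[...,2]>120)&(d>0)&(P[...,2]<.08)&(P[...,0]>.2)&(P[...,0]<.62)&(P[...,1]<.42)&(P[...,1]>-.15)).astype(np.uint8)
    k,l,s,_=cv2.connectedComponentsWithStats(m)
    for i in range(1,k):
        if s[i,4]<150: continue
        q=P[l==i];z=np.median(q[:,2])
        (c,wh,a)=cv2.minAreaRect((q[:,:2]*1000).astype(np.float32))
        if wh[0]<wh[1]: wh=wh[::-1];a+=90
        print('bar c',np.round(c,1),'LxW',np.round(wh,1),'ang',round((a+90)%180-90,2),'z',round(z*1000,1),'n',s[i,4])
E
python3 - <<'E'
from h import *
bars()
p=np.load('/tmp/top_p.npy');d=np.load('/tmp/top_d.npy');P=cloud('top',d)
f=lambda v,u:print((u,v),np.round(P[v,u]*1000,1))
for u,v in [(320,350),(150,300),(110,200),(165,260),(213,170),(197,150),(205,165),(300,172),(340,172),(390,175),(300,166),(300,175),(290,250),(380,190),(330,270),(396,230),(272,230),(314,215),(305,205),(320,195),(410,172),(440,210),(462,242),(469,184),(445,290)]: f(v,u)
P2=cloud('side',np.load('/tmp/side_d.npy'))
print('side')
for u,v in [(250,380),(225,226),(302,212),(302,165),(330,225),(350,300),(426,262),(398,283)]: print((u,v),np.round(P2[v,u]*1000,1))
# enlarged crops
cv2.imwrite('pics/c1.png',cv2.resize(p[130:290,140:300,::-1],(640,600),interpolation=cv2.INTER_CUBIC))
ps=np.load('/tmp/side_p.npy');cv2.imwrite('pics/c2.png',cv2.resize(ps[150:310,240:450,::-1],(787,600),interpolation=cv2.INTER_CUBIC))
E
```

```text
bar c [460.2 343.2] LxW [199.1  31.4] ang -3.76 z 12.3 n 779
bar c [458.5 409.1] LxW [180.6  29.5] ang 3.85 z 12.4 n 596
bar c [448.4 274.5] LxW [159.2  30. ] ang -1.68 z 12.3 n 610
(320, 350) [207.7 -17.    1.4]
(150, 300) [332.4 454.3   3.8]
(110, 200) [611.7 589.3  -3.3]
(165, 260) [442.9 416.6  13.1]
(213, 170) [702.1 297.4   7.7]
(197, 150) [703.5 296.6 190.4]
(205, 165) [702.5 308.4  57.6]
(300, 172) [687.3  47.4  60.4]
(340, 172) [690.4 -61.6  56.6]
(390, 175) [ 684.2 -197.8   58.6]
(300, 166) [703.4  47.8  62.8]
(300, 175) [681.   47.6  52.2]
(290, 250) [474.9  69.6  44.5]
(380, 190) [ 644.8 -172.3   46.3]
(330, 270) [421.  -38.6  82.9]
(396, 230) [ 535.3 -216.4   44.6]
(272, 230) [522.5 115.7  87.3]
(314, 215) [569.8   6.7  57.6]
(305, 205) [573.8  27.4 176.6]
(320, 195) [599.8  -8.9 175.2]
(410, 172) [ 7.096e+02 -2.632e+02 -6.000e-01]
(440, 210) [ 584.2 -324.6   90.5]
(462, 242) [ 500.1 -379.5   95.4]
(469, 184) [ 664.  -412.7   56.3]
(445, 290) [ 377.1 -356.5    8.2]
side
(250, 380) [ 127.9 -188.     0.9]
(225, 226) [458.1 410.   14.3]
(302, 212) [701.6 301.7  14.1]
(302, 165) [705.6 293.8 190.8]
(330, 225) [649.6 103.6  66.8]
(350, 300) [ 404.3 -229.7  100. ]
(426, 262) [ 664.6 -254.1   96.6]
(398, 283) [ 595.9 -219.5   44.6]
```

View pics/c1.png

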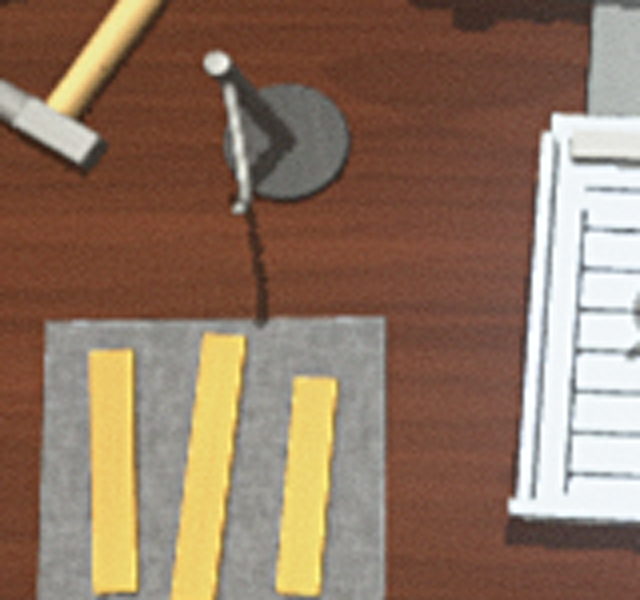

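View pics/c2.png

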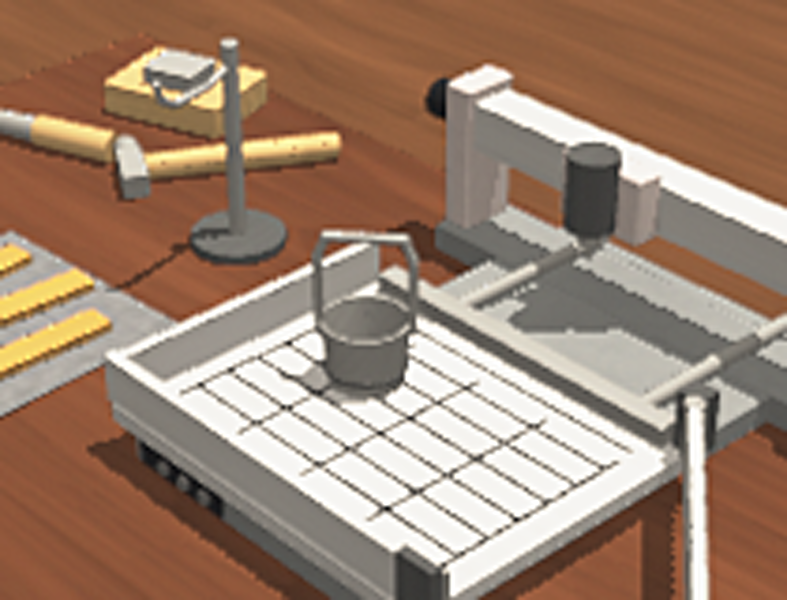

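```bash
cat > m.py <<'E'
from h import *
def rect(Q):
    c,wh,a=cv2.minAreaRect((Q[:,:2]*1000).astype(np.float32))
    if wh[0]<wh[1]: wh=wh[::-1];a+=90
    return np.round(c,1),np.round(wh,1),round((a+90)%180-90,2),'z',np.round(np.median(Q[:,2])*1000,1),len(Q)
def box(P,d,x,y,z): 
    m=(d>0)
    for i,(a,b) in enumerate((x,y,z)): m&=(P[...,i]>a)&(P[...,i]<b)
    return m
if __name__=='__main__':
  for n in('top','side'):
    d=np.load(f'/tmp/{n}_d.npy');p=np.load(f'/tmp/{n}_p.npy');P=cloud(n,d);print(n)
    B=box(P,d,(.47,.66),(-.17,.1),(.03,.052));print('bed z',np.median(P[B][:,2]))
    b=box(P,d,(.1,.3),(-.4,-.15),(-.02,.02));print('bench z',np.median(P[b][:,2]))
    for nm,bx in dict(fence=((.66,.72),(-.23,.11),(.054,.07)),pail=((.5,.68),(-.06,.08),(.155,.19)),hook=((.57,.72),(.24,.36),(.165,.21)),posttop=((.65,.76),(.24,.36),(.193,.21)),gate=((.42,.69),(-.42,-.235),(.085,.1)),guard=((.38,.46),(-.23,.14),(.075,.095)),left=((.43,.67),(.07,.15),(.075,.095)),jar=((.6,.72),(-.47,-.37),(.04,.065)),foot=((.62,.78),(.22,.36),(.004,.012))).items():
        m=box(P,d,*bx)
        if m.sum()>5: print(nm,*rect(P[m]))
    # fence front edge: per y slice
    m=box(P,d,(.63,.72),(-.21,.09),(.03,.08))
    Q=P[m]; T=Q[(Q[:,2]>.055)]
    ys=np.linspace(-.19,.08,28);xs=[T[abs(T[:,1]-y)<.006][:,0].min() if (abs(T[:,1]-y)<.006).any() else np.nan for y in ys]
    k=np.isfinite(xs);print('front edge fit',np.polyfit(ys[k],np.array(xs)[k],1))
E
python3 m.py
```

```text
top
bed z 0.04432318085870124
bench z -0.0008840528523090807
fence [692.4 -60.1] [336.3  44.6] -86.85 z 60.1 898
pail [588.5   7.5] [77.3  8.6] -51.25 z 171.6 103
hook [663.3 292.2] [108.3  14.9] 12.97 z 176.5 178
posttop [708.  302.1] [15.1 13.4] 64.4 z 199.8 35
gate [ 556.5 -319.4] [266.6 165.8] 0.65 z 93.0 482
guard [430.  -52.2] [356.4  34.2] 85.82 z 84.2 602
left [550.2 101.5] [238.9  54.9] 1.49 z 84.3 344
jar [ 671.6 -416.5] [59.5 58.9] -24.74 z 53.7 394
foot [699.6 290.7] [156.8 139.7] -0.85 z 9.1 449
front edge fit [0.03026304 0.68423534]
side
bed z 0.045830268432664634
bench z 0.0005828013705648782
fence [690.4 -57. ] [335.6  45.9] -87.4 z 60.8 584
pail [587.3   7.5] [76.4 15.1] -53.54 z 171.3 95
hook [660.6 294.2] [111.2  18.3] 8.77 z 176.8 116
posttop [705.8 299.8] [16.  13.8] 67.25 z 198.6 17
gate [ 556.1 -319.4] [266.5 166. ] 0.45 z 94.6 352
guard [423.3 -50.8] [359.   36.5] 83.87 z 84.3 587
left [549.4 100.8] [238.2  48.5] 0.12 z 83.3 302
jar [ 670.7 -417.7] [62.9 57.4] 40.39 z 54.4 392
foot [701.  290.5] [157.9 135.3] -0.97 z 8.3 175
front edge fit [0.02346061 0.68110194]
```

```bash
cat > m2.py <<'E'
from m import *
def pca(Q):
    c=Q[:,:2].mean(0);u,s,v=np.linalg.svd(Q[:,:2]-c);a=np.degrees(np.arctan2(v[0,1],v[0,0]));return np.round(c*1000,1),round((a+90)%180-90,2)
if __name__=='__main__':
  for n in('top','side'):
    d=np.load(f'/tmp/{n}_d.npy');P=cloud(n,d)
    print(n,'handle',pca(P[box(P,d,(.5,.68),(-.06,.08),(.162,.19))]))
    h=P[box(P,d,(.57,.694),(.24,.36),(.155,.21))];print('hook',pca(h),len(h))
    for x in np.arange(.6,.70,.008):
        s=h[abs(h[:,0]-x)<.004]
        if len(s): print(round(x,3),np.round(np.median(s,0)*1000,1),round(s[:,2].max()*1000,1),len(s))
    t=box(P,d,(.5,.65),(-.42,-.25),(.088,.1));print('gate top',pca(P[t]),P[t].min(0),P[t].max(0))
    t=box(P,d,(.45,.67),(.08,.14),(.078,.092));print('left top',pca(P[t]))
    t=box(P,d,(.39,.46),(-.2,.1),(.078,.092));print('guard top',pca(P[t]))
    t=box(P,d,(.67,.72),(-.2,.08),(.057,.066));print('fence top',pca(P[t]))
E
python3 m2.py
```

```text
top handle (array([587.7,   7.7]), np.float64(-50.94))
hook (array([652.2, 291.9]), np.float64(11.43)) 110
0.608 [610.7 283.6 197. ] 201.7 6
0.616 [615.  284.3 200.5] 200.9 7
0.624 [623.7 285.4 179.3] 185.4 9
0.632 [632.1 287.4 175.8] 179.6 12
0.64 [639.5 289.6 172.8] 175.6 10
0.648 [648.3 290.9 171.6] 176.4 10
0.656 [655.8 293.  172.6] 175.6 11
0.664 [663.7 294.1 172.2] 175.7 9
0.672 [672.  294.8 172. ] 176.4 12
0.68 [680.2 297.4 172.5] 176.6 10
0.688 [687.9 298.9 173.9] 178.2 11
0.696 [692.2 299.2 176.8] 177.7 3
gate top (array([ 574.4, -323.6]), np.float64(39.32)) [ 0.50009241 -0.39668835  0.08812556] [ 0.64962133 -0.25637603  0.09995091]
left top (array([559.2, 113.5]), np.float64(-1.79))
guard top (array([425.4, -49.4]), np.float64(88.23))
fence top (array([692.7, -56.7]), np.float64(88.25))
side handle (array([586.4,   5.2]), np.float64(-51.13))
hook (array([646.8, 290. ]), np.float64(12.02)) 62
0.608 [608.3 280.  195.3] 203.4 9
0.616 [616.3 282.3 183.4] 197.1 9
0.624 [623.7 283.7 180. ] 181.2 4
0.632 [632.5 284.3 173.8] 176.8 4
0.64 [640.7 288.1 173.4] 176.0 4
0.648 [648.9 290.6 173.4] 177.5 2
0.656 [654.  292.7 172. ] 176.0 6
0.664 [664.8 294.2 172.4] 176.0 6
0.672 [671.9 296.  171.9] 174.9 4
0.68 [679.2 296.6 175. ] 179.5 7
0.688 [688.2 297.5 174.3] 175.1 4
0.696 [693.4 300.4 178.5] 187.0 3
gate top (array([ 569.1, -328.3]), np.float64(40.03)) [ 0.50024517 -0.40105344  0.08807549] [ 0.64906919 -0.25997202  0.09880356]
left top (array([552.6, 112.1]), np.float64(-1.55))
guard top (array([422.1, -61.7]), np.float64(88.28))
fence top (array([690. , -72.1]), np.float64(88.28))
```

```bash
cat > go.py <<'E'
# usage: go.py x y z yaw(deg) : turn first (az about tool z), then shift in turned frame
import sys;from h import *
def go(x,y,z,yaw):
    s=sensors.sense();Rt=R.from_euler('xyz',s['tcp_rot'],degrees=True)
    Rg=R.from_euler('xyz',[180,0,yaw],degrees=True)
    rv=np.degrees((Rt.inv()*Rg).as_rotvec())
    D=np.array([x,y,z])-s['tcp_pos']
    print('t',round(s['clock'],2),'tcp',np.round(s['tcp_pos'],4),'rot',np.round(s['tcp_rot'],2),'F',np.round(s['ft_force'],1))
    print('turn',np.round(rv,2),'rows>=',np.ceil(abs(rv).max()/8.5),'| shift after turn',np.round(Rg.inv().apply(D),4),'| shift before turn',np.round(Rt.inv().apply(D),4),'norm',round(np.linalg.norm(D),3))
if __name__=='__main__': go(*map(float,sys.argv[1:5]))
E
python3 go.py .575 .0216 .25 129
```

```text
t 0.15 tcp [0.1969 0.5399 0.2556] rot [-1.7992e+02 -1.0000e-02  1.5996e+02] F [-0.5 -0.2  0. ]
turn [-8.000e-02  1.000e-02  3.096e+01] rows>= 4.0 | shift after turn [-0.6407 -0.0323  0.0056] | shift before turn [-0.5328 -0.3573  0.006 ] norm 0.642
```

move_arm(
  motion=[
    {"az": 7.74},
    {"az": 7.74},
    {"az": 7.74},
    {"az": 7.74},
    {"tx": -0.04,"ty": -0.002},
    {"tx": -0.04,"ty": -0.002},
    {"tx": -0.04,"ty": -0.002},
    {"tx": -0.04,"ty": -0.002},
    {"tx": -0.04,"ty": -0.002},
    {"tx": -0.04,"ty": -0.002},
    {"tx": -0.04,"ty": -0.002},
    {"tx": -0.04,"ty": -0.002},
  ],
  newtons=50,
)

```text
validation failed for argument at $.mo...
```

move_arm(
  motion=[
    {"tx": -0.04,"ty": -0.002},
    {"tx": -0.04,"ty": -0.002},
    {"tx": -0.04,"ty": -0.002},
    {"tx": -0.04,"ty": -0.002},
    {"tx": -0.04,"ty": -0.002},
    {"tx": -0.04,"ty": -0.002},
    {"tx": -0.04,"ty": -0.002},
    {"tx": -0.04,"ty": -0.002,"grip": 0.6},
    {},
  ],
)

```text
validation failed for argument at $.mo...
```

```bash
python3 go.py .575 .0216 .180 129
```

```text
t 0.15 tcp [0.1969 0.5399 0.2556] rot [-1.7992e+02 -1.0000e-02  1.5996e+02] F [-0.5 -0.2  0. ]
turn [-8.000e-02  1.000e-02  3.096e+01] rows>= 4.0 | shift after turn [-0.6407 -0.0323  0.0756] | shift before turn [-0.5328 -0.3572  0.076 ] norm 0.646
```

move_arm(
  motion=[
    {"ax": 0,"ay": 0,"az": 7.74,"tx": 0,"ty": 0,"tz": 0,"grip": 1},
    {"ax": 0,"ay": 0,"az": 7.74,"tx": 0,"ty": 0,"tz": 0,"grip": 1},
    {"ax": 0,"ay": 0,"az": 7.74,"tx": 0,"ty": 0,"tz": 0,"grip": 1},
    {"ax": 0,"ay": 0,"az": 7.74,"tx": 0,"ty": 0,"tz": 0,"grip": 1},
    {"ax": 0,"ay": 0,"az": 0,"tx": -0.04,"ty": -0.002,"tz": 0,"grip": 1},
    {"ax": 0,"ay": 0,"az": 0,"tx": -0.04,"ty": -0.002,"tz": 0,"grip": 1},
    {"ax": 0,"ay": 0,"az": 0,"tx": -0.04,"ty": -0.002,"tz": 0,"grip": 1},
    {"ax": 0,"ay": 0,"az": 0,"tx": -0.04,"ty": -0.002,"tz": 0,"grip": 1},
    {"ax": 0,"ay": 0,"az": 0,"tx": -0.04,"ty": -0.002,"tz": 0,"grip": 1},
    {"ax": 0,"ay": 0,"az": 0,"tx": -0.04,"ty": -0.002,"tz": 0,"grip": 1},
    {"ax": 0,"ay": 0,"az": 0,"tx": -0.04,"ty": -0.002,"tz": 0,"grip": 1},
    {"ax": 0,"ay": 0,"az": 0,"tx": -0.04,"ty": -0.002,"tz": 0,"grip": 1},
  ],
  newtons=50,
)

```text
clock: 1.35
tcp_pos: [0.3866, 0.28, 0.2562]
tcp_rot: [-180.0, -0.0, 129.0]
ft_force: [0.3, -0.1, 0.5]
opening: 0.085
grasp_force: 0.0
```

move_arm(
  motion=[
    {"tx": -0.04,"ty": -0.002,"grip": 0.6},
    {"tx": -0.04,"ty": -0.002,"grip": 0.6},
    {"tx": -0.04,"ty": -0.002,"grip": 0.6},
    {"tx": -0.04,"ty": -0.002,"grip": 0.6},
    {"tx": -0.04,"ty": -0.002,"grip": 0.6},
    {"tx": -0.04,"ty": -0.002,"grip": 0.6},
    {"tx": -0.04,"ty": -0.002,"grip": 0.6},
    {"tx": -0.04,"ty": -0.002,"grip": 0.6},
    {"grip": 0.6},
  ],
  newtons=50,
)

```text
validation failed for argument at $.mo...
```

```bash
python3 go.py .575 .0216 .180 129
```

```text
t 1.35 tcp [0.3866 0.28   0.2562] rot [-180.     -0.    129.01] F [ 0.3 -0.1  0.5]
turn [-0.   -0.    0.01] rows>= 1.0 | shift after turn [-0.3194 -0.0162  0.0762] | shift before turn [-0.3194 -0.0162  0.0762] norm 0.329
```

move_arm(
  motion=[
    {"ax": 0,"ay": 0,"az": 0,"tx": -0.045,"ty": -0.002,"tz": 0,"grip": 0.6},
    {"ax": 0,"ay": 0,"az": 0,"tx": -0.045,"ty": -0.002,"tz": 0,"grip": 0.6},
    {"ax": 0,"ay": 0,"az": 0,"tx": -0.045,"ty": -0.002,"tz": 0,"grip": 0.6},
    {"ax": 0,"ay": 0,"az": 0,"tx": -0.045,"ty": -0.002,"tz": 0,"grip": 0.6},
    {"ax": 0,"ay": 0,"az": 0,"tx": -0.045,"ty": -0.002,"tz": 0,"grip": 0.6},
    {"ax": 0,"ay": 0,"az": 0,"tx": -0.045,"ty": -0.002,"tz": 0,"grip": 0.6},
    {"ax": 0,"ay": 0,"az": 0,"tx": -0.04,"ty": -0.003,"tz": 0,"grip": 0.6},
    {"ax": 0,"ay": 0,"az": 0,"tx": 0,"ty": 0,"tz": 0,"grip": 0.6},
    {"ax": 0,"ay": 0,"az": 0,"tx": 0,"ty": 0,"tz": 0,"grip": 0.6},
  ],
  newtons=50,
)

```text
clock: 2.25
tcp_pos: [0.5694, 0.0304, 0.2556]
tcp_rot: [-179.9, -0.1, 128.9]
ft_force: [-1.3, 0.8, -0.2]
opening: 0.0512
grasp_force: 0.0
```

```bash
python3 go.py .575 .0216 .180 129
```

```text
t 2.25 tcp [0.5694 0.0304 0.2556] rot [-1.7995e+02 -1.0000e-01  1.2888e+02] F [-1.3  0.8 -0.2]
turn [-0.05 -0.1  -0.12] rows>= 1.0 | shift after turn [-0.0104 -0.0012  0.0756] | shift before turn [-0.0105 -0.0011  0.0755] norm 0.076
```

move_arm(
  motion=[
    {"ax": 0,"ay": 0,"az": 0,"tx": -0.0104,"ty": -0.0012,"tz": 0.02,"grip": 0.5},
    {"ax": 0,"ay": 0,"az": 0,"tx": 0,"ty": 0,"tz": 0.03,"grip": 0.5},
    {"ax": 0,"ay": 0,"az": 0,"tx": 0,"ty": 0,"tz": 0.025,"grip": 0.5},
    {"ax": 0,"ay": 0,"az": 0,"tx": 0,"ty": 0,"tz": 0,"grip": 0.5},
    {"ax": 0,"ay": 0,"az": 0,"tx": 0,"ty": 0,"tz": 0,"grip": 0},
    {"ax": 0,"ay": 0,"az": 0,"tx": 0,"ty": 0,"tz": 0,"grip": 0},
    {"ax": 0,"ay": 0,"az": 0,"tx": 0,"ty": 0,"tz": 0,"grip": 0},
    {"ax": 0,"ay": 0,"az": 0,"tx": 0,"ty": 0,"tz": 0,"grip": 0},
    {"ax": 0,"ay": 0,"az": 0,"tx": 0,"ty": 0,"tz": 0,"grip": 0},
  ],
  newtons=50,
)

```text
clock: 3.15
tcp_pos: [0.576, 0.0228, 0.1832]
tcp_rot: [179.8, 0.1, 129.0]
ft_force: [-0.7, 1.8, 6.5]
opening: 0.0059
grasp_force: 49.4
```

```bash
python3 go.py .575 .0216 .28 129
```

```text
t 3.15 tcp [0.576  0.0228 0.1832] rot [1.7980e+02 9.0000e-02 1.2899e+02] F [-0.7  1.8  6.5]
turn [ 0.2   0.09 -0.01] rows>= 1.0 | shift after turn [-0.0003 -0.0015 -0.0968] | shift before turn [-0.0004 -0.0012 -0.0968] norm 0.097
```

move_arm(
  motion=[
    {"ax": 0,"ay": 0,"az": 0,"tx": 0,"ty": 0,"tz": -0.02,"grip": 0},
    {"ax": 0,"ay": 0,"az": 0,"tx": 0,"ty": 0,"tz": -0.04,"grip": 0},
    {"ax": 0,"ay": 0,"az": 0,"tx": 0,"ty": 0,"tz": -0.04,"grip": 0},
    {"ax": 0,"ay": 0,"az": 0,"tx": 0,"ty": 0,"tz": 0,"grip": 0},
    {"ax": 0,"ay": 0,"az": 0,"tx": 0,"ty": 0,"tz": 0,"grip": 0},
  ],
  newtons=50,
)

```text
clock: 3.65
tcp_pos: [0.5752, 0.0221, 0.2822]
tcp_rot: [179.9, 0.1, 129.0]
ft_force: [0.7, -0.6, -1.9]
opening: 0.0059
grasp_force: 49.2
```

```bash
python3 - <<'E'
from h import *
from m import box
p,d=cap('side');cv2.imwrite('pics/c3.png',cv2.resize(p[80:260,240:450,::-1],(700,600),interpolation=cv2.INTER_CUBIC))
import subprocess;print(sensors.sense()['tcp_pos'],sensors.sense()['ft_force'])
E
```

```text
[0.57437261 0.02216637 0.28069987] [-0.20306928 -0.58930721 -2.42826388]
```

View pics/c3.png

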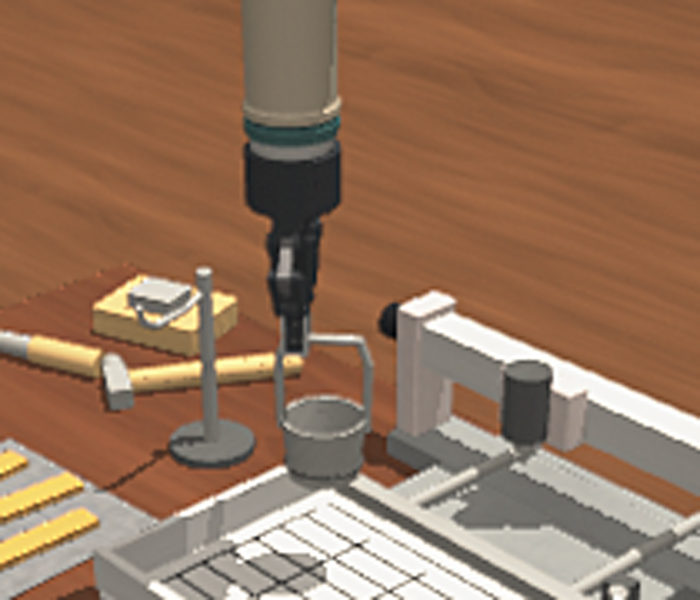

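```bash
python3 - <<'E'
from h import *
from m import box
from m2 import pca
s=sensors.sense();print(s['tcp_pos'])
for n in ('side','top'):
    p,d=cap(n)
    P=cloud(n,d)
    e=np.array([np.cos(np.radians(129)),np.sin(np.radians(129))]);w=P[...,:2]-s['tcp_pos'][:2]
    a=w@e;b=w@np.array([-e[1],e[0]])
    m=(d>0)&(abs(b)<.012)&(a<-.014)&(a>-.065)&(P[...,2]>.24)&(P[...,2]<.30)
    Q=P[m];print(n,m.sum(),np.round(np.percentile(Q[:,2],[5,50,90,98]),4),'extent a',a[m].min(),'slope',np.polyfit(a[m&(a>-.045)],P[...,2][m&(a>-.045)],1) if m.sum()>5 else 0, 'b',np.median(b[m]))
E
python3 go.py .5316 .2852 .27 101.5
```

```text
[0.57437261 0.02216637 0.28069987]
side 67 [0.2477 0.2673 0.2717 0.2732] extent a -0.05802723376076488 slope [0.04946034 0.27094083] b 0.0036935955386279465
t 3.8 tcp [0.5739 0.0223 0.2795] rot [-1.7985e+02 -1.5000e-01  1.2899e+02] F [-0.8  0.  -1.7]
turn [-0.18 -0.11 27.49] rows>= 4.0 | shift after turn [0.2661 0.0109 0.0095] | shift before turn [0.231  0.1326 0.0097] norm 0.267Traceback (most recent call last):
  File "<stdin>", line 11, in <module>
    return _quantile_unchecked(
        a, q, axis, out, overwrite_input, method, keepdims, weights)
    return _ureduce(a,
                    func=_quantile_ureduce_func,
    ...<5 lines>...
                    overwrite_input=overwrite_input,
                    method=method)
    r = func(a, **kwargs)
    result = _quantile(arr,
                       quantiles=q,
    ...<2 lines>...
                       out=out,
                       weights=wgt)
    slices_having_nans = np.isnan(arr[-1, ...])
                                  ~~~^^^^^^^^^
IndexError: index -1 is out of bounds for axis 0 with size 0
```

move_arm(
  motion=[
    {"ax": 0,"ay": 0,"az": 6.87,"tx": 0,"ty": 0,"tz": 0,"grip": 0},
    {"ax": 0,"ay": 0,"az": 6.87,"tx": 0,"ty": 0,"tz": 0,"grip": 0},
    {"ax": 0,"ay": 0,"az": 6.87,"tx": 0,"ty": 0,"tz": 0,"grip": 0},
    {"ax": 0,"ay": 0,"az": 6.87,"tx": 0,"ty": 0,"tz": 0,"grip": 0},
    {"ax": 0,"ay": 0,"az": 0,"tx": 0.038,"ty": 0.0016,"tz": 0,"grip": 0},
    {"ax": 0,"ay": 0,"az": 0,"tx": 0.038,"ty": 0.0016,"tz": 0,"grip": 0},
    {"ax": 0,"ay": 0,"az": 0,"tx": 0.038,"ty": 0.0016,"tz": 0,"grip": 0},
    {"ax": 0,"ay": 0,"az": 0,"tx": 0.038,"ty": 0.0016,"tz": 0,"grip": 0},
    {"ax": 0,"ay": 0,"az": 0,"tx": 0.038,"ty": 0.0016,"tz": 0,"grip": 0},
    {"ax": 0,"ay": 0,"az": 0,"tx": 0.038,"ty": 0.0016,"tz": 0,"grip": 0},
    {"ax": 0,"ay": 0,"az": 0,"tx": 0.038,"ty": 0.0016,"tz": 0,"grip": 0},
    {"ax": 0,"ay": 0,"az": 0,"tx": 0,"ty": 0,"tz": 0.02,"grip": 0},
  ],
  newtons=50,
)

```text
clock: 5.0
tcp_pos: [0.5327, 0.2903, 0.2618]
tcp_rot: [179.8, -0.2, 101.8]
ft_force: [0.6, -0.1, -1.3]
opening: 0.0063
grasp_force: 49.2
```

move_arm(
  motion=[
    {"ax": 0,"ay": 0,"az": 0,"tx": 0,"ty": 0,"tz": 0.025,"grip": 0},
    {"ax": 0,"ay": 0,"az": 0,"tx": 0,"ty": 0,"tz": 0,"grip": 0},
    {"ax": 0,"ay": 0,"az": 0,"tx": 0,"ty": 0,"tz": 0,"grip": 0},
  ],
  newtons=50,
)

```text
clock: 5.3
tcp_pos: [0.5324, 0.2848, 0.2351]
tcp_rot: [-179.8, 0.0, 101.5]
ft_force: [0.5, -0.1, -1.4]
opening: 0.0053
grasp_force: 49.2
```

```bash
python3 go.py .5316 .2852 .2345 101.5; python3 go.py .6492 .3091 .2345 101.5
python3 - <<'E'
from h import *
s=sensors.sense();
for n in('top','side'):
    p,d=cap(n);P=cloud(n,d);e=np.array([np.cos(np.radians(101.5)),np.sin(np.radians(101.5))]);w=P[...,:2]-s['tcp_pos'][:2]
    a=w@e;b=w@np.array([-e[1],e[0]])
    m=(d>0)&(abs(b)<.012)&(a<-.014)&(a>-.065)&(P[...,2]>.20)&(P[...,2]<.25)
    print(n,m.sum(),a[m].min() if m.any() else 0,np.median(b[m]),np.polyfit(a[m&(a>-.045)],P[...,2][m&(a>-.045)],1))
E
```

```text
t 5.3 tcp [0.5324 0.2848 0.2351] rot [-1.7983e+02  3.0000e-02  1.0151e+02] F [ 0.5 -0.1 -1.4]
turn [-0.17  0.03  0.01] rows>= 1.0 | shift after turn [ 0.0005 -0.0007  0.0006] | shift before turn [ 0.0005 -0.0007  0.0006] norm 0.001
t 5.3 tcp [0.5324 0.2848 0.2351] rot [-1.7983e+02  3.0000e-02  1.0151e+02] F [ 0.5 -0.1 -1.4]
turn [-0.17  0.03  0.01] rows>= 1.0 | shift after turn [0.0005 0.1193 0.0006] | shift before turn [0.0005 0.1193 0.0002] norm 0.119
top 73 -0.06040672189109346 0.0013600905953698326 [-0.01425041  0.22345012]
side 50 -0.06398277373790663 0.0033983708173585207 [0.00606568 0.22576409]
```

move_arm(
  motion=[
    {"ax": 0,"ay": 0,"az": 0,"tx": 0,"ty": 0.02,"tz": 0,"grip": 0},
    {"ax": 0,"ay": 0,"az": 0,"tx": 0,"ty": 0.02,"tz": 0,"grip": 0},
    {"ax": 0,"ay": 0,"az": 0,"tx": 0,"ty": 0.02,"tz": 0,"grip": 0},
    {"ax": 0,"ay": 0,"az": 0,"tx": 0,"ty": 0.02,"tz": 0,"grip": 0},
    {"ax": 0,"ay": 0,"az": 0,"tx": 0,"ty": 0.02,"tz": 0,"grip": 0},
    {"ax": 0,"ay": 0,"az": 0,"tx": 0,"ty": 0.02,"tz": 0,"grip": 0},
    {"ax": 0,"ay": 0,"az": 0,"tx": 0,"ty": 0,"tz": 0,"grip": 0},
    {"ax": 0,"ay": 0,"az": 0,"tx": 0,"ty": 0,"tz": 0,"grip": 0},
  ],
  newtons=50,
)

```text
clock: 6.2
tcp_pos: [0.6506, 0.3087, 0.2368]
tcp_rot: [-180.0, -0.0, 101.5]
ft_force: [-0.8, -0.2, -1.0]
opening: 0.0063
grasp_force: 49.2
```

```bash
python3 go.py .6492 .3091 .1905 101.5
python3 - <<'E'
from h import *
a,_=cap('side');b,_=cap('top')
A=cv2.resize(a[90:250,240:370],(487,600),interpolation=cv2.INTER_CUBIC);B=cv2.resize(b[110:230,150:210],(300,600),interpolation=cv2.INTER_CUBIC)
cv2.imwrite('pics/c4.png',np.hstack([A,B])[...,::-1])
E
```

```text
t 6.2 tcp [0.6506 0.3087 0.2368] rot [-1.8000e+02 -1.0000e-02  1.0148e+02] F [-0.8 -0.2 -1. ]
turn [-0.   -0.01 -0.02] rows>= 1.0 | shift after turn [ 0.0006 -0.0013  0.0463] | shift before turn [ 0.0006 -0.0013  0.0463] norm 0.046
```

View pics/c4.png

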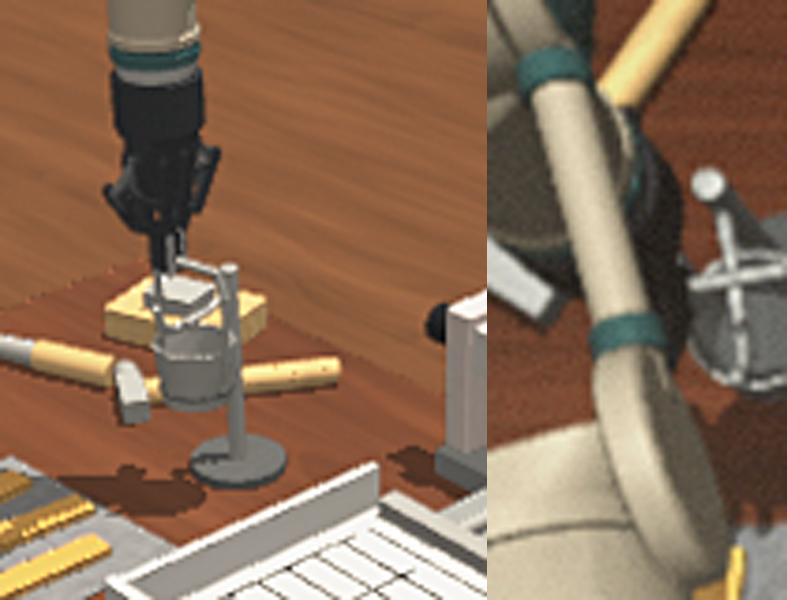

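move_arm(
  motion=[
    {"ax": 0,"ay": 0,"az": 0,"tx": 0,"ty": -0.001,"tz": 0.012,"grip": 0},
    {"ax": 0,"ay": 0,"az": 0,"tx": 0,"ty": 0,"tz": 0.012,"grip": 0},
    {"ax": 0,"ay": 0,"az": 0,"tx": 0,"ty": 0,"tz": 0.012,"grip": 0},
    {"ax": 0,"ay": 0,"az": 0,"tx": 0,"ty": 0,"tz": 0.006,"grip": 0},
    {"ax": 0,"ay": 0,"az": 0,"tx": 0,"ty": 0,"tz": 0.002,"grip": 0},
    {"ax": 0,"ay": 0,"az": 0,"tx": 0,"ty": 0,"tz": 0,"grip": 0},
    {"ax": 0,"ay": 0,"az": 0,"tx": 0,"ty": 0,"tz": 0,"grip": 0},
  ],
  newtons=50,
)

```text
clock: 7.0
tcp_pos: [0.6499, 0.3091, 0.1927]
tcp_rot: [179.9, -0.0, 101.5]
ft_force: [0.3, -0.2, -0.7]
opening: 0.0059
grasp_force: 49.3
```

move_arm(
  motion=[
    {"ax": 0,"ay": 0,"az": 0,"tx": 0,"ty": 0,"tz": 0.002,"grip": 0},
    {"ax": 0,"ay": 0,"az": 0,"tx": 0,"ty": 0,"tz": 0.001,"grip": 0},
    {"ax": 0,"ay": 0,"az": 0,"tx": 0,"ty": 0,"tz": 0,"grip": 0},
    {"ax": 0,"ay": 0,"az": 0,"tx": 0,"ty": 0,"tz": 0,"grip": 0},
  ],
  newtons=50,
)

```text
clock: 7.4
tcp_pos: [0.6501, 0.3091, 0.1906]
tcp_rot: [179.9, -0.0, 101.5]
ft_force: [-0.1, 0.5, 5.6]
opening: 0.0062
grasp_force: 49.8
```

move_arm(
  motion=[
    {"ax": 0,"ay": 0,"az": 0,"tx": 0,"ty": 0,"tz": -0.001,"grip": 0.15},
    {"ax": 0,"ay": 0,"az": 0,"tx": 0,"ty": 0,"tz": 0,"grip": 0.35},
    {"ax": 0,"ay": 0,"az": 0,"tx": 0,"ty": 0,"tz": 0,"grip": 0.35},
    {"ax": 0,"ay": 0,"az": 0,"tx": 0,"ty": 0,"tz": 0,"grip": 0.35},
    {"ax": 0,"ay": 0,"az": 0,"tx": 0,"ty": 0,"tz": -0.01,"grip": 0.35},
    {"ax": 0,"ay": 0,"az": 0,"tx": 0,"ty": 0,"tz": -0.02,"grip": 0.35},
    {"ax": 0,"ay": 0,"az": 0,"tx": 0,"ty": 0,"tz": -0.04,"grip": 0.35},
    {"ax": 0,"ay": 0,"az": 0,"tx": 0,"ty": 0,"tz": -0.04,"grip": 0.6},
  ],
  newtons=50,
)

```text
clock: 8.2
tcp_pos: [0.6491, 0.3087, 0.3014]
tcp_rot: [-179.9, 0.0, 101.5]
ft_force: [1.2, 0.7, 0.7]
opening: 0.0431
grasp_force: 0.0
```

```bash
python3 - <<'E'
from h import *
from m import box;from m2 import pca
bars()
for n in('side','top'):
    p,d=cap(n);P=cloud(n,d)
    print(n,[np.round(P[box(P,d,(.62,.69),(.24,.34),z)].mean(0),3) if box(P,d,(.62,.69),(.24,.34),z).any() else 0 for z in((.09,.13),(.165,.2))])
E
```

```text
bar c [506.7 335.1] LxW [107.   19.1] ang -3.45 z 12.5 n 216
bar c [448.4 275. ] LxW [158.1  30.1] ang -1.76 z 12.4 n 610
side [array([0.653, 0.293, 0.103]), array([0.653, 0.285, 0.177])]
top [array([0.653, 0.297, 0.104]), array([0.654, 0.289, 0.177])]
```

```bash
python3 go.py .4484 .275 .07 178.3
```

```text
t 8.35 tcp [0.6509 0.3094 0.3053] rot [ 1.7950e+02 -8.0000e-02  1.0152e+02] F [-0.1  0.3 -0.7]
turn [  0.47   0.27 -76.78] rows>= 10.0 | shift after turn [ 0.2014 -0.0404  0.2353] | shift before turn [ 0.0064 -0.2074  0.2335] norm 0.312
```

move_arm(
  motion=[
    {"ax": 0,"ay": 0,"az": -7.68,"tx": 0,"ty": 0,"tz": 0,"grip": 0.65},
    {"ax": 0,"ay": 0,"az": -7.68,"tx": 0,"ty": 0,"tz": 0,"grip": 0.65},
    {"ax": 0,"ay": 0,"az": -7.68,"tx": 0,"ty": 0,"tz": 0,"grip": 0.65},
    {"ax": 0,"ay": 0,"az": -7.68,"tx": 0,"ty": 0,"tz": 0,"grip": 0.65},
    {"ax": 0,"ay": 0,"az": -7.68,"tx": 0,"ty": 0,"tz": 0,"grip": 0.65},
    {"ax": 0,"ay": 0,"az": -7.68,"tx": 0,"ty": 0,"tz": 0,"grip": 0.65},
    {"ax": 0,"ay": 0,"az": -7.68,"tx": 0,"ty": 0,"tz": 0,"grip": 0.65},
    {"ax": 0,"ay": 0,"az": -7.68,"tx": 0,"ty": 0,"tz": 0,"grip": 0.65},
    {"ax": 0,"ay": 0,"az": -7.68,"tx": 0,"ty": 0,"tz": 0,"grip": 0.65},
    {"ax": 0,"ay": 0,"az": -7.68,"tx": 0,"ty": 0,"tz": 0,"grip": 0.65},
    {"ax": 0,"ay": 0,"az": 0,"tx": 0.04,"ty": -0.01,"tz": 0,"grip": 0.65},
    {"ax": 0,"ay": 0,"az": 0,"tx": 0.04,"ty": -0.01,"tz": 0,"grip": 0.65},
  ],
  newtons=50,
)

```text
clock: 9.55
tcp_pos: [0.5681, 0.2908, 0.2977]
tcp_rot: [-179.9, -0.2, 178.3]
ft_force: [0.6, 0.5, -0.2]
opening: 0.0556
grasp_force: 0.0
```

move_arm(
  motion=[
    {"ax": 0,"ay": 0,"az": 0,"tx": 0.03,"ty": -0.005,"tz": 0.04,"grip": 0.65},
    {"ax": 0,"ay": 0,"az": 0,"tx": 0.03,"ty": -0.005,"tz": 0.04,"grip": 0.65},
    {"ax": 0,"ay": 0,"az": 0,"tx": 0.03,"ty": -0.005,"tz": 0.04,"grip": 0.65},
    {"ax": 0,"ay": 0,"az": 0,"tx": 0.03,"ty": -0.005,"tz": 0.04,"grip": 0.65},
    {"ax": 0,"ay": 0,"az": 0,"tx": 0,"ty": 0,"tz": 0.035,"grip": 0.65},
    {"ax": 0,"ay": 0,"az": 0,"tx": 0,"ty": 0,"tz": 0.03,"grip": 0.65},
    {"ax": 0,"ay": 0,"az": 0,"tx": 0,"ty": 0,"tz": 0,"grip": 0.65},
    {"ax": 0,"ay": 0,"az": 0,"tx": 0,"ty": 0,"tz": 0,"grip": 0.65},
  ],
  newtons=50,
)

```text
clock: 10.35
tcp_pos: [0.4488, 0.2747, 0.0759]
tcp_rot: [-180.0, -0.1, 178.3]
ft_force: [0.1, -0.1, 0.6]
opening: 0.0558
grasp_force: 0.0
```

```bash
python3 -c "
from h import *
bars('side')";python3 go.py .4484 .275 .029 178.3
```

```text
t 10.4 tcp [0.4498 0.2752 0.0769] rot [1.7997e+02 6.0000e-02 1.7831e+02] F [-0.9  0.9  0. ]
turn [0.03 0.06 0.01] rows>= 1.0 | shift after turn [ 0.0014 -0.0002  0.0479] | shift before turn [ 0.0015 -0.0002  0.0479] norm 0.048
```

move_arm(
  motion=[
    {"ax": 0,"ay": 0,"az": 0,"tx": 0.001,"ty": 0,"tz": 0.025,"grip": 0.65},
    {"ax": 0,"ay": 0,"az": 0,"tx": 0,"ty": 0,"tz": 0.022,"grip": 0.65},
    {"ax": 0,"ay": 0,"az": 0,"tx": 0,"ty": 0,"tz": 0,"grip": 0.65},
    {"ax": 0,"ay": 0,"az": 0,"tx": 0,"ty": 0,"tz": 0,"grip": 0.2},
    {"ax": 0,"ay": 0,"az": 0,"tx": 0,"ty": 0,"tz": 0,"grip": 0.2},
    {"ax": 0,"ay": 0,"az": 0,"tx": 0,"ty": 0,"tz": 0,"grip": 0.2},
    {"ax": 0,"ay": 0,"az": 0,"tx": 0,"ty": 0,"tz": 0,"grip": 0.2},
  ],
  newtons=60,
)

```text
clock: 11.1
tcp_pos: [0.4495, 0.2752, 0.0312]
tcp_rot: [179.9, 0.2, 178.3]
ft_force: [-1.1, -2.1, 6.9]
opening: 0.0281
grasp_force: 59.5
```

move_arm(
  motion=[
    {"ax": 0,"ay": 0,"az": 0,"tx": 0,"ty": 0,"tz": -0.03,"grip": 0.2},
    {"ax": 0,"ay": 0,"az": 0,"tx": 0,"ty": 0,"tz": -0.05,"grip": 0.2},
    {"ax": 0,"ay": 0,"az": 0,"tx": 0,"ty": 0,"tz": -0.05,"grip": 0.2},
    {"ax": 0,"ay": 0,"az": 0,"tx": 0,"ty": 0,"tz": 0,"grip": 0.2},
  ],
  newtons=60,
)

```text
clock: 11.5
tcp_pos: [0.4525, 0.2771, 0.1666]
tcp_rot: [179.6, 0.8, 178.3]
ft_force: [2.1, 0.2, -3.8]
opening: 0.028
grasp_force: 61.4
```

move_arm(
  motion=[
    {"ax": 0,"ay": 0,"az": 8.19,"tx": 0,"ty": 0,"tz": 0,"grip": 0.2},
    {"ax": 0,"ay": 0,"az": 8.19,"tx": 0,"ty": 0,"tz": 0,"grip": 0.2},
    {"ax": 0,"ay": 0,"az": 8.19,"tx": 0,"ty": 0,"tz": 0,"grip": 0.2},
    {"ax": 0,"ay": 0,"az": 8.19,"tx": 0,"ty": 0,"tz": 0,"grip": 0.2},
    {"ax": 0,"ay": 0,"az": 8.19,"tx": 0,"ty": 0,"tz": 0,"grip": 0.2},
    {"ax": 0,"ay": 0,"az": 8.19,"tx": 0,"ty": 0,"tz": 0,"grip": 0.2},
    {"ax": 0,"ay": 0,"az": 8.19,"tx": 0,"ty": 0,"tz": 0,"grip": 0.2},
    {"ax": 0,"ay": 0,"az": 8.19,"tx": 0,"ty": 0,"tz": 0,"grip": 0.2},
    {"ax": 0,"ay": 0,"az": 8.19,"tx": 0,"ty": 0,"tz": 0,"grip": 0.2},
    {"ax": 0,"ay": 0,"az": 8.19,"tx": 0,"ty": 0,"tz": 0,"grip": 0.2},
    {"ax": 0,"ay": 0,"az": 8.19,"tx": 0,"ty": 0,"tz": 0,"grip": 0.2},
    {"ax": 0,"ay": 0,"az": 0,"tx": 0,"ty": 0,"tz": 0,"grip": 0.2},
  ],
  newtons=60,
)

```text
clock: 12.7
tcp_pos: [0.4471, 0.2745, 0.158]
tcp_rot: [-179.9, 0.0, 88.2]
ft_force: [-0.4, 0.1, -4.0]
opening: 0.0276
grasp_force: 61.4
```

```bash
python3 go.py .627 -.058 .12 88.25
```

```text
t 12.7 tcp [0.4471 0.2745 0.158 ] rot [-1.7988e+02  5.0000e-02  8.8240e+01] F [-0.4  0.1 -4. ]
turn [-0.12  0.05 -0.01] rows>= 1.0 | shift after turn [-0.3269  0.19    0.038 ] | shift before turn [-0.3268  0.1901  0.0379] norm 0.38
```

move_arm(
  motion=[
    {"ax": 0,"ay": 0,"az": 0,"tx": -0.0363,"ty": 0.0211,"tz": 0,"grip": 0.2},
    {"ax": 0,"ay": 0,"az": 0,"tx": -0.0363,"ty": 0.0211,"tz": 0,"grip": 0.2},
    {"ax": 0,"ay": 0,"az": 0,"tx": -0.0363,"ty": 0.0211,"tz": 0,"grip": 0.2},
    {"ax": 0,"ay": 0,"az": 0,"tx": -0.0363,"ty": 0.0211,"tz": 0,"grip": 0.2},
    {"ax": 0,"ay": 0,"az": 0,"tx": -0.0363,"ty": 0.0211,"tz": 0,"grip": 0.2},
    {"ax": 0,"ay": 0,"az": 0,"tx": -0.0363,"ty": 0.0211,"tz": 0,"grip": 0.2},
    {"ax": 0,"ay": 0,"az": 0,"tx": -0.0363,"ty": 0.0211,"tz": 0,"grip": 0.2},
    {"ax": 0,"ay": 0,"az": 0,"tx": -0.0363,"ty": 0.0211,"tz": 0,"grip": 0.2},
    {"ax": 0,"ay": 0,"az": 0,"tx": -0.0363,"ty": 0.0211,"tz": 0,"grip": 0.2},
    {"ax": 0,"ay": 0,"az": 0,"tx": 0,"ty": 0,"tz": 0.038,"grip": 0.2},
    {"ax": 0,"ay": 0,"az": 0,"tx": 0,"ty": 0,"tz": 0,"grip": 0.2},
    {"ax": 0,"ay": 0,"az": 0,"tx": 0,"ty": 0,"tz": 0,"grip": 0.2},
  ],
  newtons=60,
)

```text
clock: 13.9
tcp_pos: [0.6263, -0.0572, 0.1197]
tcp_rot: [-179.8, -0.1, 88.3]
ft_force: [-0.4, 0.9, -3.6]
opening: 0.0278
grasp_force: 61.4
```

```bash
python3 go.py .627 -.058 .076 88.25; python3 - <<'E'
from h import *
from m import box
bars('side')
d=np.load('/tmp/side_d.npy');P=cloud('side',d)
a,_=cap('side');cv2.imwrite('pics/c5.png',cv2.resize(a[130:330,250:450,::-1],(600,600),interpolation=cv2.INTER_CUBIC))
E
```

```text
t 13.9 tcp [ 0.6263 -0.0572  0.1197] rot [-1.7976e+02 -7.0000e-02  8.8320e+01] F [-0.4  0.9 -3.6]
turn [-0.24 -0.07  0.07] rows>= 1.0 | shift after turn [-0.0008  0.0007  0.0437] | shift before turn [-0.0008  0.0009  0.0436] norm 0.044
bar c [456.4 408.2] LxW [181.6  28.8] ang 3.95 z 14.5 n 187
bar c [460.8 343.9] LxW [205.1  35. ] ang -4.73 z 14.3 n 272
```

View pics/c5.png

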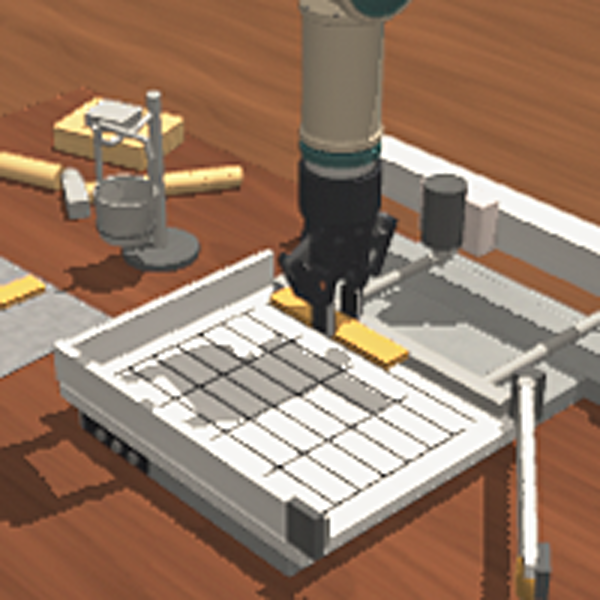

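move_arm(
  motion=[
    {"ax": 0,"ay": 0,"az": 0,"tx": 0,"ty": 0,"tz": 0.025,"grip": 0.2},
    {"ax": 0,"ay": 0,"az": 0,"tx": 0,"ty": 0,"tz": 0.019,"grip": 0.2},
    {"ax": 0,"ay": 0,"az": 0,"tx": 0,"ty": 0,"tz": 0,"grip": 0.2},
    {"ax": 0,"ay": 0,"az": 0,"tx": 0,"ty": 0,"tz": 0.002,"grip": 0.2},
    {"ax": 0,"ay": 0,"az": 0,"tx": 0,"ty": 0,"tz": 0,"grip": 0.2},
  ],
  newtons=60,
)

```text
clock: 14.5
tcp_pos: [0.6289, -0.0573, 0.0768]
tcp_rot: [179.8, 0.0, 88.3]
ft_force: [0.7, 0.4, -4.5]
opening: 0.0281
grasp_force: 61.4
```

move_arm(
  motion=[
    {"ax": 0,"ay": 0,"az": 0,"tx": 0,"ty": 0,"tz": 0.002,"grip": 0.2},
    {"ax": 0,"ay": 0,"az": 0,"tx": 0,"ty": 0,"tz": 0.001,"grip": 0.2},
    {"ax": 0,"ay": 0,"az": 0,"tx": 0,"ty": 0,"tz": 0,"grip": 0.2},
    {"ax": 0,"ay": 0,"az": 0,"tx": 0,"ty": 0,"tz": 0,"grip": 0.2},
  ],
  newtons=60,
)

```text
clock: 14.9
tcp_pos: [0.6284, -0.0576, 0.0733]
tcp_rot: [179.9, 0.0, 88.2]
ft_force: [-1.0, 1.3, 2.8]
opening: 0.0276
grasp_force: 62.2
```

move_arm(
  motion=[
    {"ax": 0,"ay": 0,"az": 0,"tx": 0,"ty": 0,"tz": 0,"grip": 0.5},
    {"ax": 0,"ay": 0,"az": 0,"tx": 0,"ty": 0,"tz": 0,"grip": 0.5},
    {"ax": 0,"ay": 0,"az": 0,"tx": 0,"ty": 0,"tz": 0,"grip": 0.5},
    {"ax": 0,"ay": 0,"az": 0,"tx": 0,"ty": 0,"tz": -0.02,"grip": 0.5},
    {"ax": 0,"ay": 0,"az": 0,"tx": 0,"ty": 0,"tz": -0.04,"grip": 0.5},
    {"ax": 0,"ay": 0,"az": 0,"tx": 0,"ty": 0,"tz": -0.04,"grip": 0.65},
    {"ax": 0,"ay": 0,"az": 0,"tx": 0,"ty": 0,"tz": 0,"grip": 0.65},
  ],
  newtons=60,
)

```text
clock: 15.6
tcp_pos: [0.6315, -0.0583, 0.1784]
tcp_rot: [179.3, 0.1, 88.2]
ft_force: [1.0, -0.7, -0.3]
opening: 0.0554
grasp_force: 0.0
```

```bash
python3 -c "
from h import *
bars('top')";python3 go.py .4602 .3432 .10 176.24
```

```text
bar c [460.8 342.9] LxW [200.1  30.8] ang -3.73 z 12.3 n 740
bar c [456.3 408.2] LxW [176.7  28.7] ang 3.83 z 12.4 n 580
t 15.65 tcp [ 0.6299 -0.058   0.1756] rot [1.7957e+02 7.0000e-02 8.8230e+01] F [0.4 0.1 0.1]
turn [  0.29   0.38 -88.01] rows>= 11.0 | shift after turn [0.1956 0.3892 0.0756] | shift before turn [ 0.3958 -0.1825  0.0737] norm 0.442
```

move_arm(
  motion=[
    {"ax": 0,"ay": 0,"az": -8.0,"tx": 0,"ty": 0,"tz": 0,"grip": 0.65},
    {"ax": 0,"ay": 0,"az": -8.0,"tx": 0,"ty": 0,"tz": 0,"grip": 0.65},
    {"ax": 0,"ay": 0,"az": -8.0,"tx": 0,"ty": 0,"tz": 0,"grip": 0.65},
    {"ax": 0,"ay": 0,"az": -8.0,"tx": 0,"ty": 0,"tz": 0,"grip": 0.65},
    {"ax": 0,"ay": 0,"az": -8.0,"tx": 0,"ty": 0,"tz": 0,"grip": 0.65},
    {"ax": 0,"ay": 0,"az": -8.0,"tx": 0,"ty": 0,"tz": 0,"grip": 0.65},
    {"ax": 0,"ay": 0,"az": -8.0,"tx": 0,"ty": 0,"tz": 0,"grip": 0.65},
    {"ax": 0,"ay": 0,"az": -8.0,"tx": 0,"ty": 0,"tz": 0,"grip": 0.65},
    {"ax": 0,"ay": 0,"az": -8.0,"tx": 0,"ty": 0,"tz": 0,"grip": 0.65},
    {"ax": 0,"ay": 0,"az": -8.0,"tx": 0,"ty": 0,"tz": 0,"grip": 0.65},
    {"ax": 0,"ay": 0,"az": -8.0,"tx": 0,"ty": 0,"tz": 0,"grip": 0.65},
  ],
  newtons=60,
)

```text
clock: 16.75
tcp_pos: [0.6269, -0.0574, 0.1704]
tcp_rot: [180.0, -0.2, 176.6]
ft_force: [0.0, 0.2, 0.2]
opening: 0.0557
grasp_force: 0.0
```

move_arm(
  motion=[
    {"ax": 0,"ay": 0,"az": 0,"tx": 0.0196,"ty": 0.0389,"tz": 0,"grip": 0.65},
    {"ax": 0,"ay": 0,"az": 0,"tx": 0.0196,"ty": 0.0389,"tz": 0,"grip": 0.65},
    {"ax": 0,"ay": 0,"az": 0,"tx": 0.0196,"ty": 0.0389,"tz": 0,"grip": 0.65},
    {"ax": 0,"ay": 0,"az": 0,"tx": 0.0196,"ty": 0.0389,"tz": 0,"grip": 0.65},
    {"ax": 0,"ay": 0,"az": 0,"tx": 0.0196,"ty": 0.0389,"tz": 0,"grip": 0.65},
    {"ax": 0,"ay": 0,"az": 0,"tx": 0.0196,"ty": 0.0389,"tz": 0,"grip": 0.65},
    {"ax": 0,"ay": 0,"az": 0,"tx": 0.0196,"ty": 0.0389,"tz": 0,"grip": 0.65},
    {"ax": 0,"ay": 0,"az": 0,"tx": 0.0196,"ty": 0.0389,"tz": 0,"grip": 0.65},
    {"ax": 0,"ay": 0,"az": 0,"tx": 0.0196,"ty": 0.0389,"tz": 0,"grip": 0.65},
    {"ax": 0,"ay": 0,"az": 0,"tx": 0.0196,"ty": 0.0389,"tz": 0.03,"grip": 0.65},
    {"ax": 0,"ay": 0,"az": 0,"tx": 0,"ty": 0,"tz": 0.045,"grip": 0.65},
    {"ax": 0,"ay": 0,"az": 0,"tx": 0,"ty": 0,"tz": 0,"grip": 0.65},
  ],
  newtons=60,
)

```text
clock: 17.95
tcp_pos: [0.4532, 0.3397, 0.0927]
tcp_rot: [-179.5, -0.7, 176.4]
ft_force: [-1.9, -0.9, -0.2]
opening: 0.0558
grasp_force: 0.0
```

```bash
python3 go.py .4605 .343 .030 176.25;  python3 -c "
from h import *
bars('top')"
```

```text
t 17.95 tcp [0.4532 0.3397 0.0927] rot [-179.53   -0.68  176.38] F [-1.9 -0.9 -0.2]
turn [-0.47 -0.68  0.13] rows>= 1.0 | shift after turn [-0.007   0.0038  0.0627] | shift before turn [-0.0078  0.0043  0.0625] norm 0.063
bar c [517.8 339.6] LxW [84.7 29.8] ang -2.91 z 12.1 n 309
```

move_arm(
  motion=[
    {"ax": 0,"ay": 0,"az": 0,"tx": 0,"ty": 0,"tz": 0.02,"grip": 0.65},
    {"ax": 0,"ay": 0,"az": 0,"tx": 0,"ty": 0,"tz": 0,"grip": 0.65},
    {"ax": 0,"ay": 0,"az": 0,"tx": 0,"ty": 0,"tz": 0,"grip": 0.65},
  ],
  newtons=60,
)

```text
clock: 18.3
tcp_pos: [0.4597, 0.3408, 0.08]
tcp_rot: [180.0, 0.1, 176.1]
ft_force: [0.7, 0.3, 0.6]
opening: 0.0554
grasp_force: 0.0
```

```bash
python3 go.py .4605 .343 .030 176.25
```

```text
t 18.3 tcp [0.4597 0.3408 0.08  ] rot [1.7997e+02 6.0000e-02 1.7615e+02] F [0.7 0.3 0.6]
turn [ 0.03  0.06 -0.1 ] rows>= 1.0 | shift after turn [-0.0007  0.0022  0.05  ] | shift before turn [-0.0007  0.0022  0.05  ] norm 0.05
```

move_arm(
  motion=[
    {"ax": 0,"ay": 0,"az": 0,"tx": -0.001,"ty": 0.002,"tz": 0.025,"grip": 0.65},
    {"ax": 0,"ay": 0,"az": 0,"tx": 0,"ty": 0,"tz": 0.024,"grip": 0.65},
    {"ax": 0,"ay": 0,"az": 0,"tx": 0,"ty": 0,"tz": 0,"grip": 0.65},
    {"ax": 0,"ay": 0,"az": 0,"tx": 0,"ty": 0,"tz": 0,"grip": 0.2},
    {"ax": 0,"ay": 0,"az": 0,"tx": 0,"ty": 0,"tz": 0,"grip": 0.2},
    {"ax": 0,"ay": 0,"az": 0,"tx": 0,"ty": 0,"tz": 0,"grip": 0.2},
    {"ax": 0,"ay": 0,"az": 0,"tx": 0,"ty": 0,"tz": 0,"grip": 0.2},
  ],
  newtons=60,
)

```text
clock: 19.0
tcp_pos: [0.4611, 0.3434, 0.0319]
tcp_rot: [179.9, 0.2, 176.2]
ft_force: [-0.5, -2.9, 7.0]
opening: 0.0276
grasp_force: 59.5
```

move_arm(
  motion=[
    {"ax": 0,"ay": 0,"az": 0,"tx": 0,"ty": 0,"tz": -0.03,"grip": 0.2},
    {"ax": 0,"ay": 0,"az": 0,"tx": 0,"ty": 0,"tz": -0.05,"grip": 0.2},
    {"ax": 0,"ay": 0,"az": 0,"tx": 0,"ty": 0,"tz": -0.05,"grip": 0.2},
    {"ax": 0,"ay": 0,"az": 0,"tx": 0,"ty": 0,"tz": 0,"grip": 0.2},
  ],
  newtons=60,
)

```text
clock: 19.4
tcp_pos: [0.4639, 0.3459, 0.1674]
tcp_rot: [179.5, 0.8, 176.2]
ft_force: [1.7, 0.5, -4.2]
opening: 0.0276
grasp_force: 61.5
```

move_arm(
  motion=[
    {"ax": 0,"ay": 0,"az": 8.0,"tx": 0,"ty": 0,"tz": 0,"grip": 0.2},
    {"ax": 0,"ay": 0,"az": 8.0,"tx": 0,"ty": 0,"tz": 0,"grip": 0.2},
    {"ax": 0,"ay": 0,"az": 8.0,"tx": 0,"ty": 0,"tz": 0,"grip": 0.2},
    {"ax": 0,"ay": 0,"az": 8.0,"tx": 0,"ty": 0,"tz": 0,"grip": 0.2},
    {"ax": 0,"ay": 0,"az": 8.0,"tx": 0,"ty": 0,"tz": 0,"grip": 0.2},
    {"ax": 0,"ay": 0,"az": 8.0,"tx": 0,"ty": 0,"tz": 0,"grip": 0.2},
    {"ax": 0,"ay": 0,"az": 8.0,"tx": 0,"ty": 0,"tz": 0,"grip": 0.2},
    {"ax": 0,"ay": 0,"az": 8.0,"tx": 0,"ty": 0,"tz": 0,"grip": 0.2},
    {"ax": 0,"ay": 0,"az": 8.0,"tx": 0,"ty": 0,"tz": 0,"grip": 0.2},
    {"ax": 0,"ay": 0,"az": 8.0,"tx": 0,"ty": 0,"tz": 0,"grip": 0.2},
    {"ax": 0,"ay": 0,"az": 8.0,"tx": 0,"ty": 0,"tz": 0,"grip": 0.2},
    {"ax": 0,"ay": 0,"az": 0,"tx": 0,"ty": 0,"tz": 0,"grip": 0.2},
  ],
  newtons=60,
)

```text
clock: 20.6
tcp_pos: [0.4587, 0.3427, 0.1583]
tcp_rot: [-179.8, 0.1, 88.2]
ft_force: [0.3, 0.3, -5.2]
opening: 0.0279
grasp_force: 61.5
```

```bash
python3 -c "
from h import *
bars('side')
bars('top')"; python3 go.py .571 -.0566 .12 88.25
```

```text
t 20.7 tcp [0.459  0.3429 0.1587] rot [-1.799e+02  5.000e-02  8.839e+01] F [-0.3 -0.1 -4.7]
turn [-0.1   0.05  0.14] rows>= 1.0 | shift after turn [-0.3959  0.1241  0.0387] | shift before turn [-0.3962  0.1232  0.0389] norm 0.417
```

move_arm(
  motion=[
    {"ax": 0,"ay": 0,"az": 0,"tx": -0.0396,"ty": 0.0124,"tz": 0,"grip": 0.2},
    {"ax": 0,"ay": 0,"az": 0,"tx": -0.0396,"ty": 0.0124,"tz": 0,"grip": 0.2},
    {"ax": 0,"ay": 0,"az": 0,"tx": -0.0396,"ty": 0.0124,"tz": 0,"grip": 0.2},
    {"ax": 0,"ay": 0,"az": 0,"tx": -0.0396,"ty": 0.0124,"tz": 0,"grip": 0.2},
    {"ax": 0,"ay": 0,"az": 0,"tx": -0.0396,"ty": 0.0124,"tz": 0,"grip": 0.2},
    {"ax": 0,"ay": 0,"az": 0,"tx": -0.0396,"ty": 0.0124,"tz": 0,"grip": 0.2},
    {"ax": 0,"ay": 0,"az": 0,"tx": -0.0396,"ty": 0.0124,"tz": 0,"grip": 0.2},
    {"ax": 0,"ay": 0,"az": 0,"tx": -0.0396,"ty": 0.0124,"tz": 0,"grip": 0.2},
    {"ax": 0,"ay": 0,"az": 0,"tx": -0.0396,"ty": 0.0124,"tz": 0,"grip": 0.2},
    {"ax": 0,"ay": 0,"az": 0,"tx": -0.0396,"ty": 0.0124,"tz": 0,"grip": 0.2},
    {"ax": 0,"ay": 0,"az": 0,"tx": 0,"ty": 0,"tz": 0.038,"grip": 0.2},
    {"ax": 0,"ay": 0,"az": 0,"tx": 0,"ty": 0,"tz": 0,"grip": 0.2},
  ],
  newtons=60,
)

```text
clock: 21.9
tcp_pos: [0.5679, -0.057, 0.1174]
tcp_rot: [-179.4, -0.1, 88.2]
ft_force: [-2.3, 1.2, -6.2]
opening: 0.0279
grasp_force: 61.6
```

move_arm(
  motion=[
    {"ax": 0,"ay": 0,"az": 0,"tx": 0,"ty": 0,"tz": 0,"grip": 0.2},
    {"ax": 0,"ay": 0,"az": 0,"tx": 0,"ty": 0,"tz": 0,"grip": 0.2},
  ],
  newtons=60,
)

```text
clock: 22.1
tcp_pos: [0.5721, -0.0558, 0.1227]
tcp_rot: [179.9, 0.0, 88.3]
ft_force: [-0.3, -0.4, -4.1]
opening: 0.0275
grasp_force: 61.6
```

```bash
python3 -c "
from h import *
bars('side')
bars('top')"; python3 go.py .570 -.0566 .0785 88.25
```

```text
bar c [455.8 405.1] LxW [182.6  28.9] ang 0.16 z 14.2 n 194
bar c [458.4 408.5] LxW [180.7  27.8] ang 3.97 z 12.7 n 564
t 22.2 tcp [ 0.5724 -0.0557  0.1232] rot [1.7984e+02 2.0000e-02 8.8330e+01] F [ 0.4 -0.7 -3.6]
turn [0.16 0.02 0.08] rows>= 1.0 | shift after turn [-0.001  -0.0023  0.0447] | shift before turn [-0.0009 -0.0025  0.0447] norm 0.045
```

move_arm(
  motion=[
    {"ax": 0,"ay": 0,"az": 0,"tx": -0.001,"ty": -0.002,"tz": 0.025,"grip": 0.2},
    {"ax": 0,"ay": 0,"az": 0,"tx": 0,"ty": 0,"tz": 0.019,"grip": 0.2},
    {"ax": 0,"ay": 0,"az": 0,"tx": 0,"ty": 0,"tz": 0,"grip": 0.2},
    {"ax": 0,"ay": 0,"az": 0,"tx": 0,"ty": 0,"tz": 0.002,"grip": 0.2},
    {"ax": 0,"ay": 0,"az": 0,"tx": 0,"ty": 0,"tz": 0.002,"grip": 0.2},
    {"ax": 0,"ay": 0,"az": 0,"tx": 0,"ty": 0,"tz": 0,"grip": 0.2},
  ],
  newtons=60,
)

```text
clock: 22.8
tcp_pos: [0.5702, -0.0573, 0.0747]
tcp_rot: [179.9, 0.0, 88.2]
ft_force: [-0.6, 0.0, -4.5]
opening: 0.0279
grasp_force: 61.6
```

move_arm(
  motion=[
    {"ax": 0,"ay": 0,"az": 0,"tx": 0,"ty": 0,"tz": 0.0015,"grip": 0.2},
    {"ax": 0,"ay": 0,"az": 0,"tx": 0,"ty": 0,"tz": 0,"grip": 0.2},
    {"ax": 0,"ay": 0,"az": 0,"tx": 0,"ty": 0,"tz": 0,"grip": 0.48},
    {"ax": 0,"ay": 0,"az": 0,"tx": 0,"ty": 0,"tz": 0,"grip": 0.48},
    {"ax": 0,"ay": 0,"az": 0,"tx": 0,"ty": 0,"tz": 0,"grip": 0.48},
    {"ax": 0,"ay": 0,"az": 0,"tx": 0,"ty": 0,"tz": -0.02,"grip": 0.48},
    {"ax": 0,"ay": 0,"az": 0,"tx": 0,"ty": 0,"tz": -0.04,"grip": 0.48},
    {"ax": 0,"ay": 0,"az": 0,"tx": 0,"ty": 0,"tz": -0.04,"grip": 0.65},
    {"ax": 0,"ay": 0,"az": 0,"tx": 0,"ty": 0,"tz": 0,"grip": 0.65},
    {"ax": 0,"ay": 0,"az": 0,"tx": 0,"ty": 0,"tz": 0,"grip": 0.65},
  ],
  newtons=60,
)

```text
clock: 23.8
tcp_pos: [0.57, -0.0575, 0.1732]
tcp_rot: [179.8, 0.0, 88.2]
ft_force: [0.3, -0.3, -0.1]
opening: 0.0553
grasp_force: 0.0
```

```bash
sed -i 's/<.62)&/<.69)\&/' h.py; python3 -c "
from h import *
bars('side')
bars('top')"; python3 go.py .4585 .4088 .08 183.9
```

```text
bar c [453.9 405.3] LxW [175.3  29.1] ang 0.25 z 14.7 n 195
bar c [628.1 -57.1] LxW [161.1  31.8] ang 88.24 z 55.5 n 297
bar c [571.9 -98.8] LxW [103.5  38.9] ang 84.97 z 55.5 n 223
bar c [456.6 407.6] LxW [176.5  28.3] ang 3.85 z 12.4 n 558
t 23.9 tcp [ 0.5686 -0.0571  0.1711] rot [-1.7987e+02 -3.0000e-02  8.8230e+01] F [-0.2  0.1 -0.1]
turn [-7.000e-02 -1.300e-01 -9.567e+01] rows>= 12.0 | shift after turn [0.0781 0.4723 0.0911] | shift before turn [ 0.4623 -0.1242  0.0916] norm 0.487
```

move_arm(
  motion=[
    {"ax": 0,"ay": 0,"az": -7.97,"tx": 0,"ty": 0,"tz": 0,"grip": 0.65},
    {"ax": 0,"ay": 0,"az": -7.97,"tx": 0,"ty": 0,"tz": 0,"grip": 0.65},
    {"ax": 0,"ay": 0,"az": -7.97,"tx": 0,"ty": 0,"tz": 0,"grip": 0.65},
    {"ax": 0,"ay": 0,"az": -7.97,"tx": 0,"ty": 0,"tz": 0,"grip": 0.65},
    {"ax": 0,"ay": 0,"az": -7.97,"tx": 0,"ty": 0,"tz": 0,"grip": 0.65},
    {"ax": 0,"ay": 0,"az": -7.97,"tx": 0,"ty": 0,"tz": 0,"grip": 0.65},
    {"ax": 0,"ay": 0,"az": -7.97,"tx": 0,"ty": 0,"tz": 0,"grip": 0.65},
    {"ax": 0,"ay": 0,"az": -7.97,"tx": 0,"ty": 0,"tz": 0,"grip": 0.65},
    {"ax": 0,"ay": 0,"az": -7.97,"tx": 0,"ty": 0,"tz": 0,"grip": 0.65},
    {"ax": 0,"ay": 0,"az": -7.97,"tx": 0,"ty": 0,"tz": 0,"grip": 0.65},
    {"ax": 0,"ay": 0,"az": -7.97,"tx": 0,"ty": 0,"tz": 0,"grip": 0.65},
    {"ax": 0,"ay": 0,"az": -7.97,"tx": 0,"ty": 0,"tz": 0,"grip": 0.65},
  ],
  newtons=60,
)

```text
clock: 25.1
tcp_pos: [0.5684, -0.0571, 0.1701]
tcp_rot: [179.9, -0.2, -175.8]
ft_force: [0.1, -0.2, -0.2]
opening: 0.0557
grasp_force: 0.0
```

move_arm(
  motion=[
    {"ax": 0,"ay": 0,"az": 0,"tx": 0.007,"ty": 0.0429,"tz": 0,"grip": 0.65},
    {"ax": 0,"ay": 0,"az": 0,"tx": 0.007,"ty": 0.0429,"tz": 0,"grip": 0.65},
    {"ax": 0,"ay": 0,"az": 0,"tx": 0.007,"ty": 0.0429,"tz": 0,"grip": 0.65},
    {"ax": 0,"ay": 0,"az": 0,"tx": 0.007,"ty": 0.0429,"tz": 0,"grip": 0.65},
    {"ax": 0,"ay": 0,"az": 0,"tx": 0.007,"ty": 0.0429,"tz": 0,"grip": 0.65},
    {"ax": 0,"ay": 0,"az": 0,"tx": 0.007,"ty": 0.0429,"tz": 0,"grip": 0.65},
    {"ax": 0,"ay": 0,"az": 0,"tx": 0.007,"ty": 0.0429,"tz": 0,"grip": 0.65},
    {"ax": 0,"ay": 0,"az": 0,"tx": 0.007,"ty": 0.0429,"tz": 0,"grip": 0.65},
    {"ax": 0,"ay": 0,"az": 0,"tx": 0.007,"ty": 0.0429,"tz": 0,"grip": 0.65},
    {"ax": 0,"ay": 0,"az": 0,"tx": 0.007,"ty": 0.0429,"tz": 0,"grip": 0.65},
    {"ax": 0,"ay": 0,"az": 0,"tx": 0.007,"ty": 0.0429,"tz": 0.04,"grip": 0.65},
    {"ax": 0,"ay": 0,"az": 0,"tx": 0,"ty": 0,"tz": 0.045,"grip": 0.65},
  ],
  newtons=60,
)

```text
clock: 26.3
tcp_pos: [0.4622, 0.4072, 0.093]
tcp_rot: [179.7, 0.2, -175.9]
ft_force: [1.0, -0.9, -0.8]
opening: 0.0557
grasp_force: 0.0
```

move_arm(
  motion=[
    {"ax": 0,"ay": 0,"az": 0,"tx": 0,"ty": 0,"tz": 0,"grip": 0.65},
    {"ax": 0,"ay": 0,"az": 0,"tx": 0,"ty": 0,"tz": 0,"grip": 0.65},
    {"ax": 0,"ay": 0,"az": 0,"tx": 0,"ty": 0,"tz": 0,"grip": 0.65},
  ],
  newtons=60,
)

```text
clock: 26.6
tcp_pos: [0.4635, 0.4017, 0.0947]
tcp_rot: [179.9, 0.1, -176.2]
ft_force: [0.0, -0.5, 0.9]
opening: 0.0554
grasp_force: 0.0
```

```bash
 python3 -c "
from h import *
bars('side')
bars('top')"; python3 go.py .4578 .4083 .0305 183.9
```

```text
bar c [624.8 -56.8] LxW [160.   34.6] ang 87.04 z 55.6 n 294
bar c [573.2 -50.8] LxW [197.4  42.8] ang 88.92 z 55.8 n 387
t 26.7 tcp [0.4639 0.4019 0.0955] rot [ 179.89    0.19 -176.21] F [-0.3 -0.6 -0.2]
turn [ 0.11  0.19 -0.11] rows>= 1.0 | shift after turn [0.0056 0.0068 0.065 ] | shift before turn [0.0059 0.0067 0.065 ] norm 0.066
```

move_arm(
  motion=[
    {"ax": 0,"ay": 0,"az": 0,"tx": 0.0055,"ty": 0.0068,"tz": 0.02,"grip": 0.65},
    {"ax": 0,"ay": 0,"az": 0,"tx": 0,"ty": 0,"tz": 0.022,"grip": 0.65},
    {"ax": 0,"ay": 0,"az": 0,"tx": 0,"ty": 0,"tz": 0.021,"grip": 0.65},
    {"ax": 0,"ay": 0,"az": 0,"tx": 0,"ty": 0,"tz": 0,"grip": 0.65},
    {"ax": 0,"ay": 0,"az": 0,"tx": 0,"ty": 0,"tz": 0,"grip": 0.2},
    {"ax": 0,"ay": 0,"az": 0,"tx": 0,"ty": 0,"tz": 0,"grip": 0.2},
    {"ax": 0,"ay": 0,"az": 0,"tx": 0,"ty": 0,"tz": 0,"grip": 0.2},
    {"ax": 0,"ay": 0,"az": 0,"tx": 0,"ty": 0,"tz": 0,"grip": 0.2},
  ],
  newtons=60,
)

```text
clock: 27.5
tcp_pos: [0.4577, 0.409, 0.0327]
tcp_rot: [179.9, 0.2, -176.1]
ft_force: [-0.7, 0.2, 6.5]
opening: 0.0277
grasp_force: 59.3
```

move_arm(
  motion=[
    {"ax": 0,"ay": 0,"az": 0,"tx": 0,"ty": 0,"tz": -0.03,"grip": 0.2},
    {"ax": 0,"ay": 0,"az": 0,"tx": 0,"ty": 0,"tz": -0.05,"grip": 0.2},
    {"ax": 0,"ay": 0,"az": 0,"tx": 0,"ty": 0,"tz": -0.05,"grip": 0.2},
    {"ax": 0,"ay": 0,"az": 0,"tx": 0,"ty": 0,"tz": 0,"grip": 0.2},
  ],
  newtons=60,
)

```text
clock: 27.9
tcp_pos: [0.4603, 0.411, 0.1685]
tcp_rot: [179.5, 0.8, -176.1]
ft_force: [2.4, 0.1, -1.9]
opening: 0.0277
grasp_force: 60.8
```

move_arm(
  motion=[
    {"ax": 0,"ay": 0,"az": 7.97,"tx": 0,"ty": 0,"tz": 0,"grip": 0.2},
    {"ax": 0,"ay": 0,"az": 7.97,"tx": 0,"ty": 0,"tz": 0,"grip": 0.2},
    {"ax": 0,"ay": 0,"az": 7.97,"tx": 0,"ty": 0,"tz": 0,"grip": 0.2},
    {"ax": 0,"ay": 0,"az": 7.97,"tx": 0,"ty": 0,"tz": 0,"grip": 0.2},
    {"ax": 0,"ay": 0,"az": 7.97,"tx": 0,"ty": 0,"tz": 0,"grip": 0.2},
    {"ax": 0,"ay": 0,"az": 7.97,"tx": 0,"ty": 0,"tz": 0,"grip": 0.2},
    {"ax": 0,"ay": 0,"az": 7.97,"tx": 0,"ty": 0,"tz": 0,"grip": 0.2},
    {"ax": 0,"ay": 0,"az": 7.97,"tx": 0,"ty": 0,"tz": 0,"grip": 0.2},
    {"ax": 0,"ay": 0,"az": 7.97,"tx": 0,"ty": 0,"tz": 0,"grip": 0.2},
    {"ax": 0,"ay": 0,"az": 7.97,"tx": 0,"ty": 0,"tz": 0,"grip": 0.2},
    {"ax": 0,"ay": 0,"az": 7.97,"tx": 0,"ty": 0,"tz": 0,"grip": 0.2},
    {"ax": 0,"ay": 0,"az": 7.97,"tx": 0,"ty": 0,"tz": 0,"grip": 0.2},
  ],
  newtons=60,
)

```text
clock: 29.1
tcp_pos: [0.4555, 0.4075, 0.159]
tcp_rot: [-179.9, 0.1, 87.9]
ft_force: [0.3, 0.3, -4.3]
opening: 0.0276
grasp_force: 60.8
```

```bash
 python3 -c "
from h import *
bars('side')
bars('top')"; python3 go.py .511 -.055 .12 88.25
```

```text
bar c [626.7 -56.7] LxW [157.4  35. ] ang 87.67 z 55.7 n 296
bar c [571.2 -52.4] LxW [196.   42.3] ang 87.17 z 55.6 n 392
t 29.2 tcp [0.4556 0.4076 0.1591] rot [-1.7989e+02  9.0000e-02  8.8240e+01] F [ 0.5 -0.7 -4.3]
turn [-0.11  0.09 -0.01] rows>= 1.0 | shift after turn [-0.4607  0.0695  0.0391] | shift before turn [-0.4606  0.0697  0.0397] norm 0.468
```

move_arm(
  motion=[
    {"ax": 0,"ay": 0,"az": 0,"tx": -0.0419,"ty": 0.0063,"tz": 0,"grip": 0.2},
    {"ax": 0,"ay": 0,"az": 0,"tx": -0.0419,"ty": 0.0063,"tz": 0,"grip": 0.2},
    {"ax": 0,"ay": 0,"az": 0,"tx": -0.0419,"ty": 0.0063,"tz": 0,"grip": 0.2},
    {"ax": 0,"ay": 0,"az": 0,"tx": -0.0419,"ty": 0.0063,"tz": 0,"grip": 0.2},
    {"ax": 0,"ay": 0,"az": 0,"tx": -0.0419,"ty": 0.0063,"tz": 0,"grip": 0.2},
    {"ax": 0,"ay": 0,"az": 0,"tx": -0.0419,"ty": 0.0063,"tz": 0,"grip": 0.2},
    {"ax": 0,"ay": 0,"az": 0,"tx": -0.0419,"ty": 0.0063,"tz": 0,"grip": 0.2},
    {"ax": 0,"ay": 0,"az": 0,"tx": -0.0419,"ty": 0.0063,"tz": 0,"grip": 0.2},
    {"ax": 0,"ay": 0,"az": 0,"tx": -0.0419,"ty": 0.0063,"tz": 0,"grip": 0.2},
    {"ax": 0,"ay": 0,"az": 0,"tx": -0.0419,"ty": 0.0063,"tz": 0,"grip": 0.2},
    {"ax": 0,"ay": 0,"az": 0,"tx": -0.0419,"ty": 0.0063,"tz": 0,"grip": 0.2},
    {"ax": 0,"ay": 0,"az": 0,"tx": 0,"ty": 0,"tz": 0.03,"grip": 0.2},
  ],
  newtons=60,
)

```text
clock: 30.4
tcp_pos: [0.5161, -0.0608, 0.1333]
tcp_rot: [179.3, 0.3, 88.2]
ft_force: [2.0, 0.4, -4.0]
opening: 0.0274
grasp_force: 60.8
```

move_arm(
  motion=[
    {"ax": 0,"ay": 0,"az": 0,"tx": 0,"ty": 0,"tz": 0.01,"grip": 0.2},
    {"ax": 0,"ay": 0,"az": 0,"tx": 0,"ty": 0,"tz": 0,"grip": 0.2},
    {"ax": 0,"ay": 0,"az": 0,"tx": 0,"ty": 0,"tz": 0,"grip": 0.2},
  ],
  newtons=60,
)

```text
clock: 30.7
tcp_pos: [0.5112, -0.0537, 0.1204]
tcp_rot: [-180.0, -0.0, 88.4]
ft_force: [0.8, 0.3, -4.5]
opening: 0.0276
grasp_force: 60.8
```

```bash
 python3 go.py .511 -.055 .075 88.25
```

```text
t 30.7 tcp [ 0.5112 -0.0537  0.1204] rot [-1.7996e+02 -3.0000e-02  8.8350e+01] F [ 0.8  0.3 -4.5]
turn [-0.04 -0.03  0.1 ] rows>= 1.0 | shift after turn [-0.0013 -0.0001  0.0454] | shift before turn [-0.0013 -0.0001  0.0454] norm 0.045
```

move_arm(
  motion=[
    {"ax": 0,"ay": 0,"az": 0,"tx": 0,"ty": 0,"tz": 0.025,"grip": 0.2},
    {"ax": 0,"ay": 0,"az": 0,"tx": 0,"ty": 0,"tz": 0.019,"grip": 0.2},
    {"ax": 0,"ay": 0,"az": 0,"tx": 0,"ty": 0,"tz": 0,"grip": 0.2},
    {"ax": 0,"ay": 0,"az": 0,"tx": 0,"ty": 0,"tz": 0.001,"grip": 0.2},
    {"ax": 0,"ay": 0,"az": 0,"tx": 0,"ty": 0,"tz": 0.001,"grip": 0.2},
    {"ax": 0,"ay": 0,"az": 0,"tx": 0,"ty": 0,"tz": 0,"grip": 0.2},
  ],
  newtons=60,
)

```text
clock: 31.3
tcp_pos: [0.5119, -0.0545, 0.0752]
tcp_rot: [179.9, 0.0, 88.3]
ft_force: [-0.0, -0.0, -4.9]
opening: 0.0277
grasp_force: 60.8
```

move_arm(
  motion=[
    {"ax": 0,"ay": 0,"az": 0,"tx": 0,"ty": 0,"tz": 0.001,"grip": 0.2},
    {"ax": 0,"ay": 0,"az": 0,"tx": 0,"ty": 0,"tz": 0,"grip": 0.2},
    {"ax": 0,"ay": 0,"az": 0,"tx": 0,"ty": 0,"tz": 0,"grip": 0.48},
    {"ax": 0,"ay": 0,"az": 0,"tx": 0,"ty": 0,"tz": 0,"grip": 0.48},
    {"ax": 0,"ay": 0,"az": 0,"tx": 0,"ty": 0,"tz": 0,"grip": 0.48},
    {"ax": 0,"ay": 0,"az": 0,"tx": 0,"ty": 0,"tz": -0.02,"grip": 0.48},
    {"ax": 0,"ay": 0,"az": 0,"tx": 0,"ty": 0,"tz": -0.04,"grip": 0.48},
    {"ax": 0,"ay": 0,"az": 0,"tx": 0,"ty": 0,"tz": 0,"grip": 1},
  ],
  newtons=60,
)

```text
clock: 32.1
tcp_pos: [0.5149, -0.0555, 0.1377]
tcp_rot: [179.4, 0.1, 88.2]
ft_force: [1.3, -0.8, 0.2]
opening: 0.0543
grasp_force: 0.0
```

move_arm(
  motion=[
    {"ax": 0,"ay": 0,"az": -8.18,"tx": 0,"ty": 0,"tz": 0,"grip": 1},
    {"ax": 0,"ay": 0,"az": -8.18,"tx": 0,"ty": 0,"tz": 0,"grip": 1},
    {"ax": 0,"ay": 0,"az": -8.18,"tx": 0,"ty": 0,"tz": 0,"grip": 1},
    {"ax": 0,"ay": 0,"az": -8.18,"tx": 0,"ty": 0,"tz": 0,"grip": 1},
    {"ax": 0,"ay": 0,"az": -8.18,"tx": 0,"ty": 0,"tz": 0,"grip": 1},
    {"ax": 0,"ay": 0,"az": -8.18,"tx": 0,"ty": 0,"tz": 0,"grip": 1},
    {"ax": 0,"ay": 0,"az": -8.18,"tx": 0,"ty": 0,"tz": 0,"grip": 1},
    {"ax": 0,"ay": 0,"az": -8.18,"tx": 0,"ty": 0,"tz": 0,"grip": 1},
    {"ax": 0,"ay": 0,"az": -8.18,"tx": 0,"ty": 0,"tz": 0,"grip": 1},
    {"ax": 0,"ay": 0,"az": -8.18,"tx": 0,"ty": 0,"tz": 0,"grip": 1},
    {"ax": 0,"ay": 0,"az": -8.2,"tx": 0,"ty": 0,"tz": 0,"grip": 1},
    {"ax": 0,"ay": 0,"az": 0,"tx": 0,"ty": 0,"tz": 0,"grip": 1},
  ],
  newtons=60,
)

```text
clock: 33.3
tcp_pos: [0.5112, -0.0546, 0.1329]
tcp_rot: [180.0, -0.0, 178.2]
ft_force: [0.2, 0.7, -0.3]
opening: 0.0852
grasp_force: 0.0
```

```bash
 python3 -c "
from h import *
bars('side')
bars('top')
p=np.load('/tmp/side_p.npy');cv2.imwrite('pics/c6.png',cv2.resize(p[150:330,240:450,::-1],(700,600),interpolation=cv2.INTER_CUBIC))"; python3 go.py .473 -.056 .09 178.25
```

```text
bar c [625.9 -68.7] LxW [136.   31.8] ang 88.33 z 55.7 n 253
bar c [571.6 -51.8] LxW [195.1  40.4] ang 87.54 z 55.7 n 368
bar c [510.3 -46.1] LxW [195.2  43.1] ang -87.21 z 55.8 n 339
t 33.4 tcp [ 0.5113 -0.0546  0.133 ] rot [ 1.7999e+02 -2.0000e-02  1.7806e+02] F [-0.1  0.2 -0.2]
turn [ 0.01 -0.02 -0.19] rows>= 1.0 | shift after turn [ 0.0382 -0.0025  0.043 ] | shift before turn [ 0.0382 -0.0027  0.043 ] norm 0.058
```

View pics/c6.png

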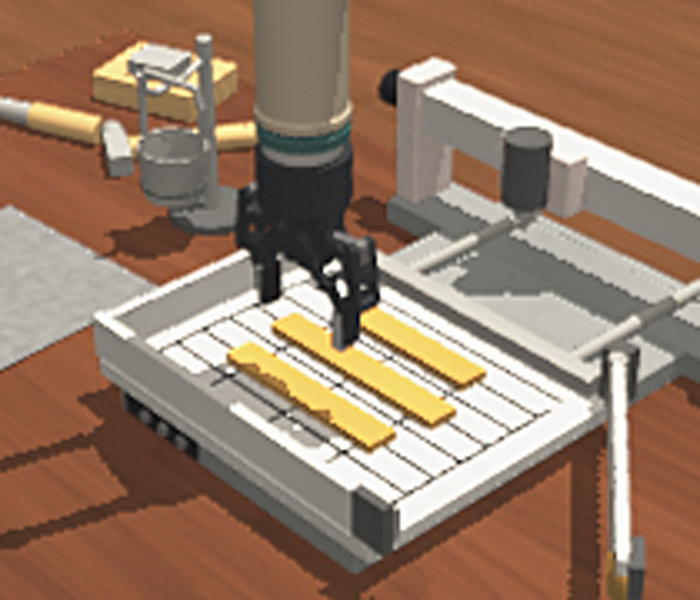

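move_arm(
  motion=[
    {"ax": 0,"ay": 0,"az": 0,"tx": 0.02,"ty": -0.002,"tz": 0,"grip": 1},
    {"ax": 0,"ay": 0,"az": 0,"tx": 0.021,"ty": 0,"tz": 0,"grip": 1},
    {"ax": 0,"ay": 0,"az": 0,"tx": 0,"ty": 0,"tz": 0,"grip": 1},
    {"ax": 0,"ay": 0,"az": 0,"tx": 0,"ty": 0,"tz": 0.03,"grip": 1},
    {"ax": 0,"ay": 0,"az": 0,"tx": 0,"ty": 0,"tz": 0.028,"grip": 1},
    {"ax": 0,"ay": 0,"az": 0,"tx": 0,"ty": 0,"tz": 0,"grip": 1},
    {"ax": 0,"ay": 0,"az": 0,"tx": 0,"ty": 0,"tz": 0.004,"grip": 1},
    {"ax": 0,"ay": 0,"az": 0,"tx": 0,"ty": 0,"tz": 0.004,"grip": 1},
    {"ax": 0,"ay": 0,"az": 0,"tx": 0,"ty": 0,"tz": 0,"grip": 1},
  ],
  newtons=60,
)

```text
clock: 34.3
tcp_pos: [0.4711, -0.0555, 0.0679]
tcp_rot: [-180.0, 0.1, 178.2]
ft_force: [0.1, 0.2, -0.2]
opening: 0.0855
grasp_force: 0.0
```

move_arm(
  motion=[
    {"ax": 0,"ay": 0,"az": 0,"tx": 0,"ty": 0,"tz": 0.003,"grip": 1},
    {"ax": 0,"ay": 0,"az": 0,"tx": 0,"ty": 0,"tz": 0.003,"grip": 1},
    {"ax": 0,"ay": 0,"az": 0,"tx": 0,"ty": 0,"tz": 0,"grip": 1},
    {"ax": 0,"ay": 0,"az": 0,"tx": 0,"ty": 0,"tz": 0,"grip": 1},
  ],
  newtons=60,
)

```text
clock: 34.7
tcp_pos: [0.4704, -0.0553, 0.0614]
tcp_rot: [180.0, 0.0, 178.2]
ft_force: [-0.3, 0.1, -0.4]
opening: 0.0853
grasp_force: 0.0
```

move_arm(
  motion=[
    {"ax": 0,"ay": 0,"az": 0,"tx": -0.005,"ty": 0,"tz": 0,"grip": 1},
    {"ax": 0,"ay": 0,"az": 0,"tx": -0.005,"ty": 0,"tz": 0,"grip": 1},
    {"ax": 0,"ay": 0,"az": 0,"tx": -0.005,"ty": 0,"tz": 0,"grip": 1},
    {"ax": 0,"ay": 0,"az": 0,"tx": -0.005,"ty": 0,"tz": 0,"grip": 1},
    {"ax": 0,"ay": 0,"az": 0,"tx": -0.007,"ty": 0,"tz": 0,"grip": 1},
    {"ax": 0,"ay": 0,"az": 0,"tx": -0.007,"ty": 0,"tz": 0,"grip": 1},
  ],
  newtons=60,
)

```text
clock: 35.3
tcp_pos: [0.5018, -0.0558, 0.061]
tcp_rot: [179.9, -0.4, 178.3]
ft_force: [-5.8, 0.4, 4.9]
opening: 0.0854
grasp_force: 2.8
```

```bash
 python3 -c "
from h import *
bars('side')
p=np.load('/tmp/side_p.npy');cv2.imwrite('pics/c7.png',cv2.resize(p[190:330,260:430,::-1],(728,600),interpolation=cv2.INTER_CUBIC))"; python3 go.py .581 -.056 .061 178.25
```

```text
bar c [626.  -55.5] LxW [161.3  34.7] ang 87.77 z 55.8 n 288
bar c [ 570.4 -100.2] LxW [99.2 35.5] ang 83.95 z 55.3 n 172
t 35.35 tcp [ 0.5042 -0.0562  0.0611] rot [ 1.7997e+02 -1.3000e-01  1.7824e+02] F [-0.1 -0.3 -1.5]
turn [ 0.03 -0.13 -0.01] rows>= 1.0 | shift after turn [-0.0768  0.0025  0.0001] | shift before turn [-0.0768  0.0025 -0.    ] norm 0.077
```

View pics/c7.png

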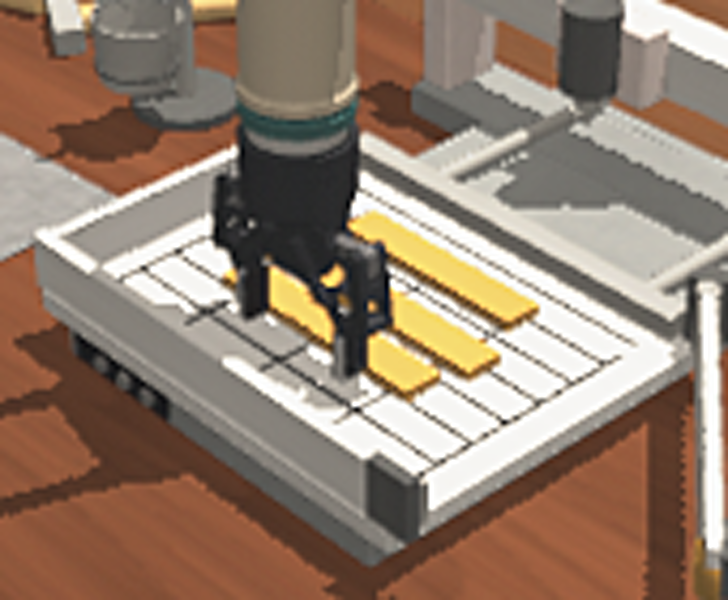

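move_arm(
  motion=[
    {"ax": 0,"ay": 0,"az": 0,"tx": -0.007,"ty": 0,"tz": 0,"grip": 1},
    {"ax": 0,"ay": 0,"az": 0,"tx": -0.007,"ty": 0,"tz": 0,"grip": 1},
    {"ax": 0,"ay": 0,"az": 0,"tx": -0.007,"ty": 0,"tz": 0,"grip": 1},
    {"ax": 0,"ay": 0,"az": 0,"tx": -0.007,"ty": 0,"tz": 0,"grip": 1},
    {"ax": 0,"ay": 0,"az": 0,"tx": -0.007,"ty": 0,"tz": 0,"grip": 1},
    {"ax": 0,"ay": 0,"az": 0,"tx": -0.007,"ty": 0,"tz": 0,"grip": 1},
    {"ax": 0,"ay": 0,"az": 0,"tx": -0.007,"ty": 0,"tz": 0,"grip": 1},
    {"ax": 0,"ay": 0,"az": 0,"tx": -0.007,"ty": 0,"tz": 0,"grip": 1},
    {"ax": 0,"ay": 0,"az": 0,"tx": -0.005,"ty": 0,"tz": 0,"grip": 1},
    {"ax": 0,"ay": 0,"az": 0,"tx": 0,"ty": 0,"tz": 0,"grip": 1},
    {"ax": 0,"ay": 0,"az": 0,"tx": 0,"ty": 0,"tz": 0,"grip": 1},
  ],
  newtons=60,
)

```text
clock: 36.45
tcp_pos: [0.5578, -0.057, 0.0606]
tcp_rot: [179.9, -0.9, 178.3]
ft_force: [-15.0, 0.9, 11.7]
opening: 0.0854
grasp_force: 7.7
```

```bash
 python3 -c "
from h import *
bars('side');bars('top')
p=np.load('/tmp/side_p.npy');cv2.imwrite('pics/c8.png',cv2.resize(p[190:330,260:430,::-1],(728,600),interpolation=cv2.INTER_CUBIC))"; python3 go.py .581 -.056 .061 178.25
```

```text
bar c [ 618.2 -111.5] LxW [124.7  68.3] ang 30.76 z 55.7 n 394
t 36.55 tcp [ 0.5578 -0.057   0.0606] rot [179.89  -0.93 178.29] F [-14.    1.3  11.6]
turn [ 0.11 -0.93  0.04] rows>= 1.0 | shift after turn [-0.0231  0.0017 -0.0004] | shift before turn [-0.0231  0.0017 -0.0008] norm 0.023
```

View pics/c8.png

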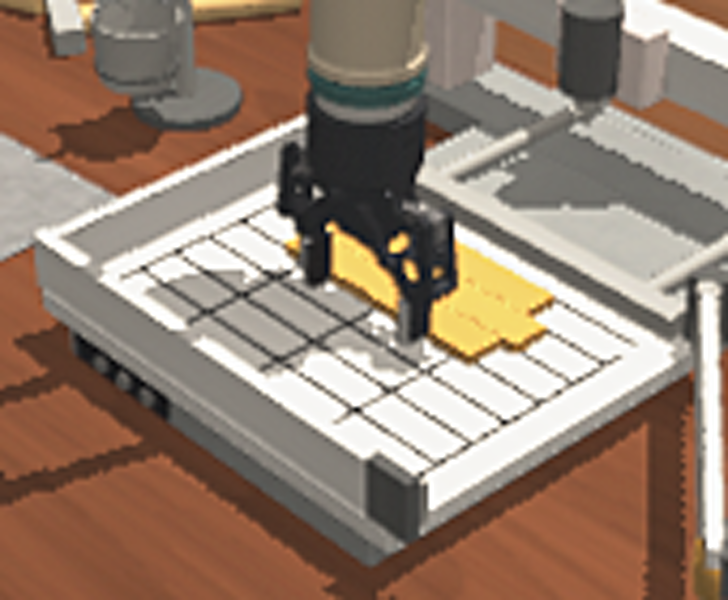

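move_arm(
  motion=[
    {"ax": 0,"ay": 0,"az": 0,"tx": 0,"ty": 0,"tz": -0.002,"grip": 1},
    {"ax": 0,"ay": 0,"az": 0,"tx": -0.003,"ty": 0,"tz": 0,"grip": 1},
    {"ax": 0,"ay": 0,"az": 0,"tx": -0.003,"ty": 0,"tz": 0,"grip": 1},
    {"ax": 0,"ay": 0,"az": 0,"tx": 0,"ty": 0,"tz": 0,"grip": 1},
  ],
  newtons=60,
)

```text
clock: 36.95
tcp_pos: [0.5674, -0.0576, 0.0615]
tcp_rot: [179.9, -0.6, 178.2]
ft_force: [-6.8, 0.9, -1.8]
opening: 0.0852
grasp_force: 3.1
```

move_arm(
  motion=[
    {"ax": 0,"ay": 0,"az": 0,"tx": -0.003,"ty": 0,"tz": 0,"grip": 1},
    {"ax": 0,"ay": 0,"az": 0,"tx": -0.003,"ty": 0,"tz": 0,"grip": 1},
    {"ax": 0,"ay": 0,"az": 0,"tx": -0.002,"ty": 0,"tz": 0,"grip": 1},
    {"ax": 0,"ay": 0,"az": 0,"tx": 0,"ty": 0,"tz": 0,"grip": 1},
    {"ax": 0,"ay": 0,"az": 0,"tx": 0,"ty": 0,"tz": 0,"grip": 1},
  ],
  newtons=60,
)

```text
clock: 37.45
tcp_pos: [0.5752, -0.0578, 0.0614]
tcp_rot: [179.9, -0.6, 178.2]
ft_force: [-5.9, 0.7, -2.4]
opening: 0.0856
grasp_force: 3.3
```

move_arm(
  motion=[
    {"ax": 0,"ay": 0,"az": 0,"tx": -0.002,"ty": 0,"tz": 0,"grip": 1},
    {"ax": 0,"ay": 0,"az": 0,"tx": -0.002,"ty": 0,"tz": 0,"grip": 1},
    {"ax": 0,"ay": 0,"az": 0,"tx": -0.001,"ty": 0,"tz": 0,"grip": 1},
    {"ax": 0,"ay": 0,"az": 0,"tx": 0,"ty": 0,"tz": 0,"grip": 1},
  ],
  newtons=60,
)

```text
clock: 37.85
tcp_pos: [0.5798, -0.058, 0.0613]
tcp_rot: [179.9, -0.6, 178.2]
ft_force: [-5.7, 0.6, -1.9]
opening: 0.0855
grasp_force: 3.5
```

move_arm(
  motion=[
    {"ax": 0,"ay": 0,"az": 0,"tx": -0.002,"ty": 0,"tz": 0,"grip": 1},
    {"ax": 0,"ay": 0,"az": 0,"tx": -0.002,"ty": 0,"tz": 0,"grip": 1},
    {"ax": 0,"ay": 0,"az": 0,"tx": 0,"ty": 0,"tz": 0,"grip": 1},
  ],
  newtons=60,
)

```text
clock: 38.15
tcp_pos: [0.5838, -0.0581, 0.0612]
tcp_rot: [179.9, -0.6, 178.3]
ft_force: [-8.1, -0.7, -1.7]
opening: 0.0856
grasp_force: 3.6
```

move_arm(
  motion=[
    {"ax": 0,"ay": 0,"az": 0,"tx": -0.002,"ty": 0,"tz": 0,"grip": 1},
    {"ax": 0,"ay": 0,"az": 0,"tx": -0.001,"ty": 0,"tz": 0,"grip": 1},
    {"ax": 0,"ay": 0,"az": 0,"tx": 0,"ty": 0,"tz": 0,"grip": 1},
  ],
  newtons=60,
)

```text
clock: 38.45
tcp_pos: [0.5838, -0.058, 0.0609]
tcp_rot: [179.9, -1.0, 178.3]
ft_force: [-13.2, 0.4, 0.5]
opening: 0.0856
grasp_force: 6.1
```

```bash
 python3 -c "
from h import *
bars('side');bars('top')
p=np.load('/tmp/side_p.npy');cv2.imwrite('pics/c9.png',cv2.resize(p[190:290,310:430,::-1],(720,600),interpolation=cv2.INTER_CUBIC))"
```

```text
bar c [ 644.6 -113.1] LxW [120.5  67.3] ang 29.9 z 55.4 n 364
```

View pics/c9.png

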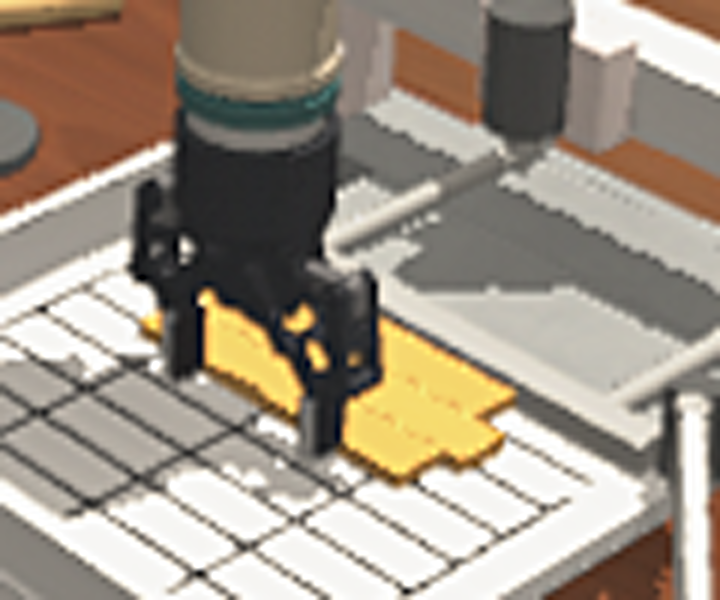

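move_arm(
  motion=[
    {"ax": 0,"ay": 0,"az": 0,"tx": -0.002,"ty": 0,"tz": 0,"grip": 1},
    {"ax": 0,"ay": 0,"az": 0,"tx": -0.001,"ty": 0,"tz": 0,"grip": 1},
    {"ax": 0,"ay": 0,"az": 0,"tx": 0,"ty": 0,"tz": 0,"grip": 1},
  ],
  newtons=60,
)

```text
clock: 38.85
tcp_pos: [0.584, -0.058, 0.0608]
tcp_rot: [179.9, -1.3, 178.3]
ft_force: [-17.5, -0.1, 5.4]
opening: 0.0855
grasp_force: 8.9
```

move_arm(
  motion=[
    {"ax": 0,"ay": 0,"az": 0,"tx": 0.01,"ty": 0,"tz": 0,"grip": 1},
    {"ax": 0,"ay": 0,"az": 0,"tx": 0.02,"ty": 0,"tz": 0,"grip": 1},
    {"ax": 0,"ay": 0,"az": 0,"tx": 0,"ty": 0,"tz": -0.03,"grip": 1},
    {"ax": 0,"ay": 0,"az": 0,"tx": 0,"ty": 0,"tz": -0.05,"grip": 1},
    {"ax": 0,"ay": 0,"az": 0,"tx": 0.04,"ty": -0.03,"tz": -0.05,"grip": 0},
    {"ax": 0,"ay": 0,"az": 0,"tx": 0.03,"ty": -0.04,"tz": -0.03,"grip": 0},
    {"ax": 0,"ay": 0,"az": 0,"tx": 0.01,"ty": -0.05,"tz": 0,"grip": 0},
    {"ax": 0,"ay": 0,"az": 0,"tx": 0,"ty": -0.05,"tz": 0,"grip": 0},
    {"ax": 0,"ay": 0,"az": 0,"tx": 0,"ty": -0.05,"tz": 0,"grip": 0},
    {"ax": 0,"ay": 0,"az": 0,"tx": 0,"ty": 0,"tz": 0,"grip": 0},
  ],
  newtons=60,
)

```text
clock: 39.85
tcp_pos: [0.4954, -0.2677, 0.205]
tcp_rot: [-179.7, 0.2, 177.9]
ft_force: [-0.0, -0.0, 0.7]
opening: 0.0001
grasp_force: 0.0
```

```bash
 python3 -c "
from h import *
bars('side');bars('top')
p=np.load('/tmp/top_p.npy');cv2.imwrite('pics/c10.png',cv2.resize(p[150:290,260:480,::-1],(800,509),interpolation=cv2.INTER_CUBIC))";python3 m2.py | grep -E "gate|left|guard|fence|top|side"
```

```text
bar c [637.7 -51.5] LxW [186.6  92.5] ang 88.62 z 55.7 n 874
top handle (array([nan, nan]), np.float64(0.0))
gate top (array([ 612. , -293.1]), np.float64(39.18)) [ 0.50016304 -0.38969098  0.0880846 ] [ 0.64947656 -0.25880859  0.09911633]
left top (array([558.3, 113.6]), np.float64(-1.71))
guard top (array([425.5, -47.1]), np.float64(88.3))
fence top (array([692. , -59.8]), np.float64(88.2))
side handle (array([nan, nan]), np.float64(0.0))
gate top (array([ 568.6, -328.7]), np.float64(40.12)) [ 0.50077569 -0.40072672  0.08805005] [ 0.64963817 -0.25798407  0.09996767]
left top (array([555.6, 111.9]), np.float64(-1.84))
guard top (array([422.2, -60.2]), np.float64(88.29))
fence top (array([688.9, -53.6]), np.float64(88.49))m2.py:3: RuntimeWarning: Mean of empty slice.
  c=Q[:,:2].mean(0);u,s,v=np.linalg.svd(Q[:,:2]-c);a=np.degrees(np.arctan2(v[0,1],v[0,0]));return np.round(c*1000,1),round((a+90)%180-90,2)
  ret = um.true_divide(
```

View pics/c10.png

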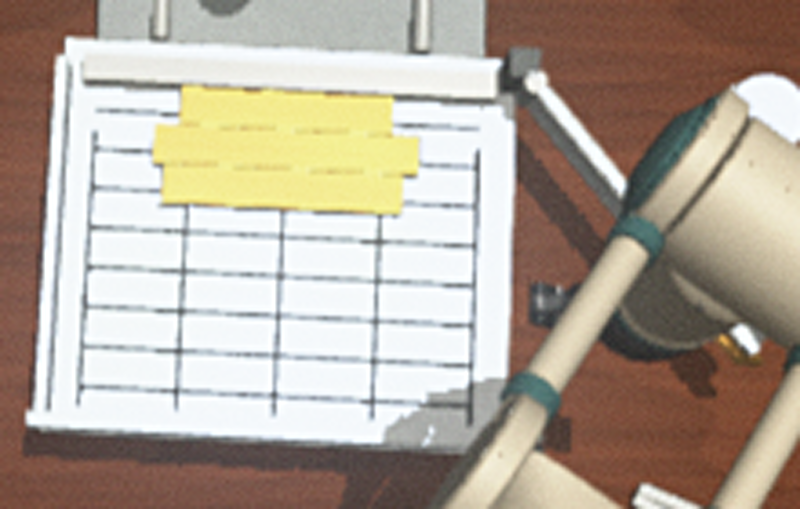

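```bash
python3 go.py .561 -.389 .08 178.25
```

```text
t 39.95 tcp [ 0.4947 -0.2621  0.2044] rot [1.8000e+02 8.0000e-02 1.7807e+02] F [-0.8  1.2 -0.2]
turn [ 0.    0.08 -0.18] rows>= 1.0 | shift after turn [-0.0702 -0.1248  0.1244] | shift before turn [-0.0704 -0.1246  0.1245] norm 0.19
```

move_arm(
  motion=[
    {"ax": 0,"ay": 0,"az": -0.18,"tx": -0.0176,"ty": -0.0312,"tz": 0,"grip": 0},
    {"ax": 0,"ay": 0,"az": 0,"tx": -0.0176,"ty": -0.0312,"tz": 0,"grip": 0},
    {"ax": 0,"ay": 0,"az": 0,"tx": -0.0175,"ty": -0.0312,"tz": 0,"grip": 0},
    {"ax": 0,"ay": 0,"az": 0,"tx": -0.0175,"ty": -0.0312,"tz": 0,"grip": 0},
    {"ax": 0,"ay": 0,"az": 0,"tx": 0,"ty": 0,"tz": 0.03,"grip": 0},
    {"ax": 0,"ay": 0,"az": 0,"tx": 0,"ty": 0,"tz": 0.03,"grip": 0},
    {"ax": 0,"ay": 0,"az": 0,"tx": 0,"ty": 0,"tz": 0.03,"grip": 0},
    {"ax": 0,"ay": 0,"az": 0,"tx": 0,"ty": 0,"tz": 0.03,"grip": 0},
    {"ax": 0,"ay": 0,"az": 0,"tx": 0,"ty": 0,"tz": 0.005,"grip": 0},
    {"ax": 0,"ay": 0,"az": 0,"tx": 0,"ty": 0,"tz": 0,"grip": 0},
  ],
  newtons=60,
)

```text
clock: 40.95
tcp_pos: [0.5611, -0.3858, 0.0787]
tcp_rot: [179.9, -0.1, 178.5]
ft_force: [0.8, -0.1, 0.4]
opening: -0.0001
grasp_force: 0.0
```

```bash
python3 - <<'E'
from h import *
p,d=cap('side');cv2.imwrite('pics/c11.png',cv2.resize(p[170:350,320:530,::-1],(700,600),interpolation=cv2.INTER_CUBIC))
E
python3 go.py .5486 -.3743 .08 178.25; python3 go.py .5014 -.2512 .08 178.25
```

```text
t 41.0 tcp [ 0.5618 -0.3868  0.0802] rot [-1.7998e+02  6.0000e-02  1.7848e+02] F [ 0.5 -0.8  0.5]
turn [-0.02  0.06  0.23] rows>= 1.0 | shift after turn [0.0136 0.0121 0.0002] | shift before turn [0.0136 0.0121 0.0002] norm 0.018
t 41.0 tcp [ 0.5618 -0.3868  0.0802] rot [-1.7998e+02  6.0000e-02  1.7848e+02] F [ 0.5 -0.8  0.5]
turn [-0.02  0.06  0.23] rows>= 1.0 | shift after turn [0.0646 0.1337 0.0002] | shift before turn [6.400e-02 1.339e-01 1.000e-04] norm 0.148
```

View pics/c11.png

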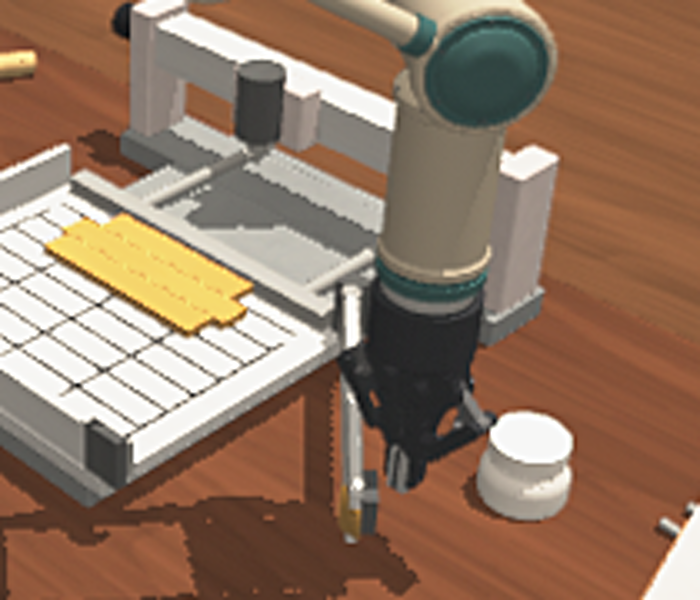

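move_arm(
  motion=[
    {"ax": 0,"ay": 0,"az": 0.2,"tx": 0,"ty": 0,"tz": -0.008,"grip": 0},
    {"ax": 0,"ay": 0,"az": 0,"tx": 0.0065,"ty": 0.0134,"tz": 0,"grip": 0},
    {"ax": 0,"ay": 0,"az": 0,"tx": 0.0065,"ty": 0.0134,"tz": 0,"grip": 0},
    {"ax": 0,"ay": 0,"az": 0,"tx": 0.0065,"ty": 0.0134,"tz": 0,"grip": 0},
    {"ax": 0,"ay": 0,"az": 0,"tx": 0.0065,"ty": 0.0134,"tz": 0,"grip": 0},
    {"ax": 0,"ay": 0,"az": 0,"tx": 0,"ty": 0,"tz": 0,"grip": 0},
  ],
  newtons=60,
)

```text
clock: 41.6
tcp_pos: [0.5362, -0.3315, 0.0892]
tcp_rot: [-180.0, 0.1, 178.3]
ft_force: [0.5, 0.2, 0.2]
opening: 0.0003
grasp_force: 0.0
```

```bash
python3 - <<'E'
from h import *
from m2 import *
p,d=cap('side');P=cloud('side',d);b=box(P,d,(.44,.655),(-.42,-.235),(.088,.1));print(pca(P[b]),b.sum())
E
python3 go.py .5014 -.2512 .088 178.25
```

```text
(array([ 499. , -323.7]), np.float64(12.84)) 201
t 41.65 tcp [ 0.5368 -0.3327  0.089 ] rot [-1.7994e+02  1.1000e-01  1.7825e+02] F [ 0.8 -0.6  0.1]
turn [-0.06  0.11 -0.  ] rows>= 1.0 | shift after turn [0.0379 0.0804 0.001 ] | shift before turn [0.0379 0.0804 0.0008] norm 0.089
```

move_arm(
  motion=[
    {"ax": 0,"ay": 0,"az": 0,"tx": 0.0065,"ty": 0.0134,"tz": 0,"grip": 0},
    {"ax": 0,"ay": 0,"az": 0,"tx": 0.0065,"ty": 0.0134,"tz": 0,"grip": 0},
    {"ax": 0,"ay": 0,"az": 0,"tx": 0.0065,"ty": 0.0134,"tz": 0,"grip": 0},
    {"ax": 0,"ay": 0,"az": 0,"tx": 0.0065,"ty": 0.0134,"tz": 0,"grip": 0},
    {"ax": 0,"ay": 0,"az": 0,"tx": 0.0065,"ty": 0.0134,"tz": 0,"grip": 0},
    {"ax": 0,"ay": 0,"az": 0,"tx": 0,"ty": 0,"tz": 0,"grip": 0},
    {"ax": 0,"ay": 0,"az": 0,"tx": 0,"ty": 0,"tz": 0,"grip": 0},
  ],
  newtons=60,
)

```text
clock: 42.35
tcp_pos: [0.5061, -0.2647, 0.0876]
tcp_rot: [-180.0, 0.0, 178.3]
ft_force: [0.2, 0.2, 0.0]
opening: 0.0003
grasp_force: 0.0
```

```bash
python3 - <<'E'
from h import *
p,d=cap('side');cv2.imwrite('pics/c12.png',cv2.resize(p[170:350,320:530,::-1],(700,600),interpolation=cv2.INTER_CUBIC))
E
python3 go.py .5014 -.2512 .088 178.25
```

```text
t 42.4 tcp [ 0.5063 -0.2651  0.0876] rot [-1.7998e+02  2.0000e-02  1.7823e+02] F [ 0.2 -0.7 -0.7]
turn [-0.02  0.02 -0.02] rows>= 1.0 | shift after turn [ 0.0053  0.0138 -0.0004] | shift before turn [ 0.0053  0.0138 -0.0005] norm 0.015
```

View pics/c12.png

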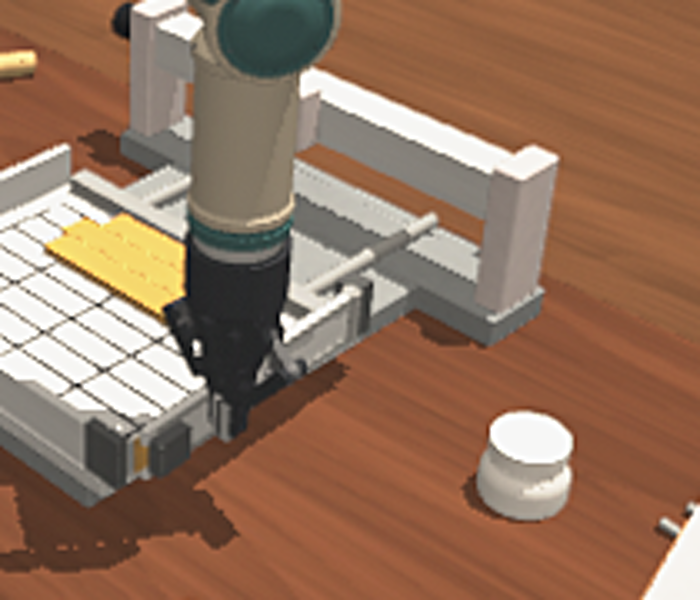

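move_arm(
  motion=[
    {"ax": 0,"ay": 0,"az": 0,"tx": 0.001,"ty": 0.004,"tz": 0,"grip": 0},
    {"ax": 0,"ay": 0,"az": 0,"tx": 0.001,"ty": 0.004,"tz": 0,"grip": 0},
    {"ax": 0,"ay": 0,"az": 0,"tx": 0.001,"ty": 0.004,"tz": 0,"grip": 0},
    {"ax": 0,"ay": 0,"az": 0,"tx": 0,"ty": 0.002,"tz": 0,"grip": 0},
    {"ax": 0,"ay": 0,"az": 0,"tx": 0,"ty": 0,"tz": 0,"grip": 0},
  ],
  newtons=60,
)

```text
clock: 42.9
tcp_pos: [0.5035, -0.2509, 0.0873]
tcp_rot: [180.0, -0.0, 178.2]
ft_force: [1.0, -0.8, 0.4]
opening: 0.0001
grasp_force: 0.7
```

move_arm(
  motion=[
    {"ax": 0,"ay": 0,"az": 0,"tx": 0,"ty": 0.003,"tz": 0,"grip": 0},
    {"ax": 0,"ay": 0,"az": 0,"tx": 0,"ty": 0.003,"tz": 0,"grip": 0},
    {"ax": 0,"ay": 0,"az": 0,"tx": 0,"ty": 0,"tz": 0,"grip": 0},
  ],
  newtons=60,
)

```text
clock: 43.2
tcp_pos: [0.5036, -0.2505, 0.0875]
tcp_rot: [-179.4, 0.0, 178.4]
ft_force: [-3.8, -16.3, -4.5]
opening: 0.0001
grasp_force: 8.2
```

move_arm(
  motion=[
    {"ax": 0,"ay": 0,"az": 0,"tx": 0,"ty": -0.02,"tz": 0,"grip": 0},
    {"ax": 0,"ay": 0,"az": 0,"tx": 0,"ty": -0.03,"tz": 0,"grip": 0},
    {"ax": 0,"ay": 0,"az": 0,"tx": 0,"ty": -0.04,"tz": -0.04,"grip": 0},
    {"ax": 0,"ay": 0,"az": 0,"tx": 0.02,"ty": 0,"tz": -0.05,"grip": 0},
    {"ax": 0,"ay": 0,"az": 0,"tx": 0.03,"ty": 0,"tz": -0.05,"grip": 0},
    {"ax": 0,"ay": 0,"az": 0,"tx": 0.05,"ty": 0,"tz": -0.03,"grip": 0},
    {"ax": 0,"ay": 0,"az": 0,"tx": 0.05,"ty": 0,"tz": 0,"grip": 0},
    {"ax": 0,"ay": 0,"az": 0,"tx": 0.05,"ty": 0,"tz": 0,"grip": 0},
    {"ax": 0,"ay": 0,"az": 0,"tx": 0,"ty": 0,"tz": 0,"grip": 0},
  ],
  newtons=60,
)

```text
clock: 44.1
tcp_pos: [0.3086, -0.3221, 0.2377]
tcp_rot: [179.9, -0.2, 178.0]
ft_force: [0.4, 0.4, -0.1]
opening: -0.0
grasp_force: 0.0
```

```bash
python3 - <<'E'
from h import *
from m2 import *
bars('side');bars('top')
for n in('top','side'):
    d=np.load(f'/tmp/{n}_d.npy');P=cloud(n,d);b=box(P,d,(.47,.65),(-.30,-.215),(.085,.1));print(n,pca(P[b]),b.sum())
    for z in((.09,.13),(.165,.2)): b=box(P,d,(.62,.69),(.24,.34),z);print(np.round(P[b].mean(0),3))
a=np.load('/tmp/side_p.npy');b=np.load('/tmp/top_p.npy')
A=cv2.resize(a[150:330,240:450],(466,400),interpolation=cv2.INTER_CUBIC);B=cv2.resize(b[140:300,265:415],(334,400)[:2],interpolation=cv2.INTER_CUBIC)
cv2.imwrite('pics/c13.png',np.hstack([A,B])[...,::-1]);print(sensors.sense()['clock'],sensors.sense()['tcp_pos'])
E
```

```text
bar c [637.4 -90. ] LxW [117.5  92.9] ang 88.31 z 55.7 n 469
top (array([ 560. , -232.8]), np.float64(-1.74)) 303
[0.654 0.295 0.104]
[0.654 0.29  0.177]
side (array([ 556.6, -235.2]), np.float64(-1.75)) 289
[0.654 0.292 0.103]
[0.654 0.287 0.177]
44.2 [ 0.31328403 -0.32403937  0.23810368]
```

View pics/c13.png

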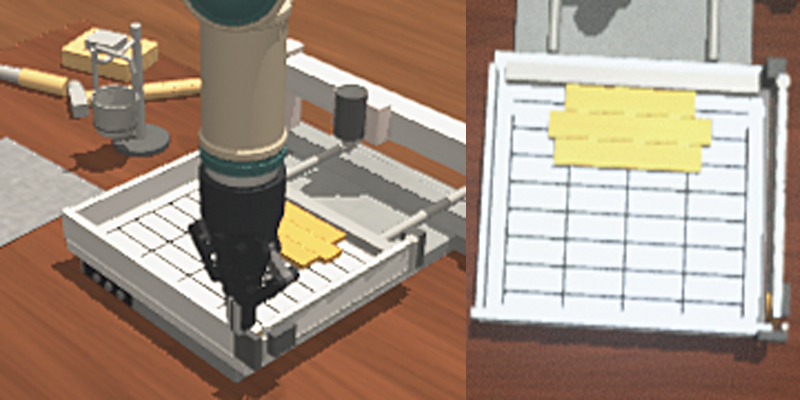

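```bash
python3 -c "
from rig import ticket
print(ticket.finish_job())"
```

```text
the job is handed in; nothing more can be done
None
```

The job is handed in at about 44 s. The pail hangs on the hook and all three bars lie pushed up against the fence. The gate measured shut and parallel to the bed; I took the latch as snapped from that and the hard stop at 16 N, without seeing the tongue itself. The hand-in gave no verdict.

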